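# Put the brass test plugs away from their spring clips into the drawer

### The job

Testing is done for the day: pull the top drawer of the blue cabinet right out to its stop, then take every long brass test plug out of its spring clips by rolling it sideways out of the open side of the jaws, without bending the hooked top jaws up, and lay them all flat on the floor of that drawer, none on top of another. With all of them in, push the drawer fully shut, and leave the other things on the bench where they are.

Things in the scene. Friction and masses are not known exactly. Their poses are not given: they have to be found in the camera images.
- rack_a: Clip rack on the robot's right: bolted-down aluminium drip tray, 4 mm thick with an 8 mm high rim, carrying two clip stations one behind the other, each for one plug lying crosswise (along the rack's y) 55 mm above the bench. Origin on the bench; the tray spans x -115 to +85, y +-62 mm. All jaws open towards the rack's -x. The parts of a station are told under rack_*.
- rack_b: Second clip rack, the same as rack_a, nearer the middle of the bench, with the same axes and dimensions.
- rack_a_near (a point): Middle of the axis of a plug seated in the front (nearer the robot) station of rack_a, at rack x -45 mm; axes as the rack's. A station has two 10 mm wide clips, centred 38 mm either side of the middle: fixed back jaw, saddle below, hooked top jaw over the plug's crown to 6 mm past its axis (its top 21.5 mm above the axis), and a sprung lip in front.
- rack_a_far (a point): Middle of the axis of a plug seated in the rear station of rack_a, at rack x +65 mm; axes as the rack's. Straight up is blocked by the stiff hooks, lengthwise by end cheeks 52 mm from the middle; the plug comes out only towards rack -x, over the sprung lip (5.5 mm above the saddle; yields downwards).
- rack_b_near (a point): Middle of the axis of a plug seated in the front (nearer the robot) station of rack_b, at rack x -45 mm; axes as the rack's. Rolling a plug out sideways takes about 5 to 10 N; it is free to be lifted once its axis is 30 mm out. The lip snaps back by itself.
- rack_b_far (a point): Middle of the axis of a plug seated in the rear station of rack_b, at rack x +65 mm; axes as the rack's. Between the two clips of a station (66 mm) all is open from above down to the tray, in front of and behind the plug.
- rack_a_near_hook (a joint): How far the pair of hooked top jaws of the near station of rack_a is bent up, m: 0 as it should be; very stiff, starts to give at 15 N upward, 3 mm at 30 N; springs back.
- rack_a_far_hook (a joint): How far the pair of hooked top jaws of the far station of rack_a is bent up, m: 0 as it should be; very stiff, starts to give at 15 N upward, 3 mm at 30 N; springs back.
- rack_b_near_hook (a joint): How far the pair of hooked top jaws of the near station of rack_b is bent up, m: 0 as it should be; very stiff, starts to give at 15 N upward, 3 mm at 30 N; springs back.
- rack_b_far_hook (a joint): How far the pair of hooked top jaws of the far station of rack_b is bent up, m: 0 as it should be; very stiff, starts to give at 15 N upward, 3 mm at 30 N; springs back.
- plug_an: Long brass test plug: plain smooth brass cylinder 24 mm dia, 100 mm long, 140 g, with three bayonet pins standing out 2.5 mm at 3.5 mm from its +y end. Origin at its middle, on its axis; its y axis runs along the cylinder. Starts in the front station of rack_a (absent in some starts: then None).
- plug_af: Long brass test plug: plain smooth brass cylinder 24 mm dia, 100 mm long, 140 g, with three bayonet pins standing out 2.5 mm at 3.5 mm from its +y end. Origin at its middle, on its axis; its y axis runs along the cylinder. Starts in the rear station of rack_a (absent in some starts: then None).
- plug_bn: Long brass test plug: plain smooth brass cylinder 24 mm dia, 100 mm long, 140 g, with three bayonet pins standing out 2.5 mm at 3.5 mm from its +y end. Origin at its middle, on its axis; its y axis runs along the cylinder. Starts in the front station of rack_b (absent in some starts: then None).
- plug_bf: Long brass test plug: plain smooth brass cylinder 24 mm dia, 100 mm long, 140 g, with three bayonet pins standing out 2.5 mm at 3.5 mm from its +y end. Origin at its middle, on its axis; its y axis runs along the cylinder. Starts in the rear station of rack_b (absent in some starts: then None).
- cab_drawer0 (a joint): Top drawer of the small blue two-drawer cabinet (250 x 280 x 140 mm high, at the robot's left, bolted down): 0 shut, grows as the drawer comes out, 0.1736 m at its stop. Slides along drawer_floor's -x with about 1 N friction and light damping, stays where it is left.
- drawer_handle (a point): Middle of the top drawer's bar handle: a horizontal bar about 10 mm thick and 110 mm long along the drawer's y, 45 mm in front of the grey drawer front, 29 mm below the cabinet's top; x axis as the drawer's (into the cabinet). The drawer front's top edge stands 16 mm above the bar. It can be pinched from above, one finger behind the bar.
- drawer_floor (a point): Centre of the top drawer's inner floor, on the floor, 80 mm above the bench; moves with the drawer. x points into the cabinet, y along the front. Inner floor 205 mm (x) by 238 mm (y), walls 6 mm thick and 38 mm high (the front 47 mm above the floor). Pulled right out, the floor from x = -102 to +65 mm is clear of the cabinet, whose top is 60 mm above the floor.
- connector: Bystander: short stubby brass connector standing upright behind the racks, 38 mm dia, 52 mm high; not a test plug. Origin under its centre.
- gauge: Bystander: black fuel pressure gauge, face up, 62 mm dia, 41 mm high, between and behind the racks. Origin under its centre.
- tachometer: Bystander: silver tachometer housing, 84 mm dia, 78 mm high, at the back. Origin under its centre.
- dust_cap: Bystander: yellow plastic dust cap, 38 mm dia, 22 mm high, near the socket. Origin under its centre.
- screwdriver: Bystander: screwdriver lying in front of the cabinet, about 200 mm long, under 30 mm high.
- screw_tray: Bystander: open steel tray 90 x 120 x 22 mm on the left. Origin under its centre.
Mind the look-alikes: they are no part of the job. Leave any purple or turquoise look-alike of the plug_an alone.

How it is judged:
By the outcome, as a careful person would: the job done as asked, in the order asked, and still so for the second after the job is handed in, with the robot touching nothing.
Of plug_an, plug_af, plug_bn, plug_bf only 3 to 4 are there at a start; the rules pass over those that are not, and their reading is None.
At some moment in a run one of plug_an, plug_af, plug_bn, plug_bf may be knocked a few centimetres aside while the robot is not near it.
Once in a run the grip may slacken for a moment while it holds something.
It also fails if it takes over 208 s, if anything falls off the work surface, if the arm or the gripper's body presses on something with over 40 N, if the wrist force passes 120 N, or if a joint passes its speed limit or range.

### The arm

A 6-joint arm with a two-finger parallel gripper is mounted at the origin on the work surface. World frame = base frame: x ahead of the robot, y to its left, z up, the work surface at z = 0. Lengths are in m, angles in degrees, forces in N, time in s.
With the tool pointing down it reaches from about 0.35 to 0.875 m from the base axis. Payload 4.2 kg.
Tool frame: the origin (TCP) lies on the front face of the gripper's body, between the roots of the fingers; the fingertips stand 70 mm ahead of it and the grasp point (between the pads) lies 51 mm ahead of it; x points along the fingers, y is the direction in which the jaws open and shut, and the axes are right-handed (so a half turn about x gives the same grasp; the last joint's range is limited). The gripper opens to 87 mm and grips with 3 to 60 N. Pads are 19 mm wide; open, the fingers measure 117 mm over their backs; the gripper's body (75 mm by 190 mm) begins 51 mm behind the grasp point.
Start: joints at [-52.334, 22.042, 0.453, 0, -68.411, -14.817], TCP at [0.243, -0.576, 0.292] pointing down, gripper open.
Joint ranges: [-179.83, 179.83], [-69.29, 118.12], [-61.27, 80.66], [-181.25, 117.63], [-171.15, -9.14], [-177.46, 177.46]. Speed limits (degrees/s): [159.86, 159.86, 180, 180, 180, 180].

### API

Orientations are given as a 3x3 rotation matrix whose columns are the frame's x, y, z axes.
In Python, from station import r, viewer, spotter gives the robot as it stands.
- The arm moves only by the tool move_arm, never from a script. Its argument "series" is a list that holds one entry, the list of rows, each a list of 7 numbers: the turn, a rotation vector about the world's x, y, z scaled (see below), then the shift along the world's x, y, z scaled (see below), then the opening, from 0 (shut) to 1 (fully open). A call has 1 to 20 rows; each row shifts and turns the pose as measured when the row begins; what a row does not reach is not made up. The controller multiplies each number of a shift by 60 mm and each number of a turn by 8 degrees. A row lasts 1/8 s, in which the tool goes at most 62.5 mm and 10.7 degrees, less where a joint would pass 70% of its speed; a pose out of reach is approached as far as the arm can. A call with a number of a shift or a turn outside -1 to 1 is refused whole. A call with a gripper value outside its range is refused whole. The fingers move at their own pace and stop on an object; the grip force is fixed at half the most. Time passes only in rows, so rows that do not move let the fingers close. It gives the time, the measured TCP pose, the force and the opening at its end, in the units of the state.
- r.sense(): the state, without advancing time (a new reading comes with each control period).
- viewer.capture(name): name is "scene" or "top" or "wrist"; returns (picture, depth): 384x512x3 uint8, red, green, blue; 384x512 float32, m along the optical axis (not along the pixel's ray), 0 where there is no reading.
- viewer.camera_params(name): a dict with "mtx" (3x3 intrinsics, pixels), "pose" (4x4, takes a point from camera to world coordinates). Camera axes: x right, y down, z forward; pixel columns grow to the right and rows downward; lengths in m; the calibration is good to about 2 mm. A picture is of the moment at which its call begins: read the wrist's pose just before it. camera_params takes no time and is no camera call; for the wrist camera it gives the pose at the moment of the call.
- r.finish_job(): hands the job in, once; it reports no verdict.
Trained networks look in the newest picture that a camera, given by its name, has taken for a name from the list of things; names that differ only in an ending like _2 or _b are one class to them, and where a whole thing is asked for, a point or a joint stands for the part that bears it (a point fixed in the world has none). Each returns a list of dicts, best first, with "conf" (0 to 1); they miss things now and then, are a little off and sometimes report something else, mostly with a low value. They report only what shows in the picture. A call takes as long as a camera call. They do not tell look-alikes from the thing itself.
- spotter.find_in(camera, name): "centre" ([column, row] in pixels, amid what is visible of it).
- spotter.trace(camera, name): "mask" (384x512 bool, what is visible of it) and "centre" ([column, row] in pixels, amid what is visible of it).
The state is a dict: "time_s": time; "joints": joint angles; "joint_velocities": joint speeds; "effort": joint torques, N m; "tcp_pos": TCP position; "ee_rot": TCP orientation; "wrist_force": force on the tool from outside, world axes, zero at the start; "moment": the same for the moment, N m; "gripper_width": opening from 0.0 (shut) to 1.0 (fully open).
Only numpy, scipy, OpenCV 4.12 (cv2) and the standard library are available. Lean on these libraries where they do the work, as an engineer would, in place of code of your own. Each camera call takes 0.05 s, during which the arm holds its last target.

## Working session

There is one attempt and no reset: what is moved stays moved. The work goes in short steps, Python scripts to look and compute and a tool call to move; the robot and the scene stay as the last step left them, time stands still between calls to the robot, and variables do not carry over. Pictures are saved under pics/ and viewed, and the job is handed in when it is done.

Besides the shell and the picture viewer there is one more tool, called as a command line: name --argument value ..., lists and objects as JSON in quotes. move_arm: Moves the arm, as the interface text tells. Its arguments: {"type":"object","properties":{"series":{"type":"array","items":{"type":"array","items":{"type":"array","items":{"type":"number","minimum":-1,"maximum":1}}}}},"required":["series"]}

```bash
ls; mkdir -p pics; cat > h.py <<'E'
import numpy as np, cv2
from station import r, viewer, spotter
def snap(cam,fn):
    s=r.sense(); P=viewer.camera_params(cam); im,d=viewer.capture(cam)
    cv2.imwrite('pics/'+fn+'.png',im[:,:,::-1]); np.savez('pics/'+fn+'.npz',im=im,d=d,K=P['mtx'],T=P['pose'])
    return im,d,np.array(P['mtx']),np.array(P['pose'])
def pts(d,K,T):
    v,u=np.mgrid[:d.shape[0],:d.shape[1]]
    c=np.stack([(u-K[0,2])/K[0,0]*d,(v-K[1,2])/K[1,1]*d,d],-1)
    return c@T[:3,:3].T+T[:3,3]
def proj(p,K,T):
    c=(np.asarray(p)-T[:3,3])@T[:3,:3]; return c[...,0]/c[...,2]*K[0,0]+K[0,2],c[...,1]/c[...,2]*K[1,1]+K[1,2]
E
python3 - <<'E'
from h import *
np.set_printoptions(precision=4,suppress=True)
s=r.sense(); print(s)
for c in ['scene','top','wrist']:
    im,d,K,T=snap(c,c+'0'); print(c,K,T)
E
```

```text
pics
{'time_s': 0.0, 'joints': array([-52.337 ,  22.09  ,   0.3797,  -0.0289, -68.413 , -14.8167]), 'joint_velocities': array([-0.0745,  0.0201,  0.0254, -0.1283, -0.0811, -0.1143]), 'effort': array([ -0.0005, -39.0668,  18.7406,   4.2198,   0.011 ,  -0.0002]), 'tcp_pos': array([ 0.2425, -0.5755,  0.2912]), 'ee_rot': array([[-0.0009, -0.3881,  0.9216],
       [ 0.002 ,  0.9216,  0.3881],
       [-1.    ,  0.0022, -0.0001]]), 'wrist_force': array([ 0.1972,  0.4597, -0.5092]), 'moment': array([ 0.0077, -0.033 , -0.0322]), 'gripper_width': 0.995987431766009}
scene [[412.671    0.     250.6198]
 [  0.     412.671  189.5389]
 [  0.       0.       1.    ]] [[ 0.3724  0.7023 -0.6067  1.1926]
 [ 0.9281 -0.2857  0.2389 -0.2904]
 [-0.0056 -0.652  -0.7582  0.9873]
 [ 0.      0.      0.      1.    ]]
top [[470.0805   0.     251.965 ]
 [  0.     470.0805 196.8339]
 [  0.       0.       1.    ]] [[-0.017  -0.9953  0.0949  0.3461]
 [-0.9998  0.0158 -0.0139 -0.0188]
 [ 0.0123 -0.0951 -0.9954  1.5511]
 [ 0.      0.      0.      1.    ]]
wrist [[327.6553   0.     263.0113]
 [  0.     327.6553 194.434 ]
 [  0.       0.       1.    ]] [[-0.3884  0.8809  0.2705  0.1675]
 [ 0.9215  0.3708  0.1156 -0.6073]
 [ 0.0016  0.2942 -0.9558  0.383 ]
 [ 0.      0.      0.      1.    ]]
```

View pics/scene0.png

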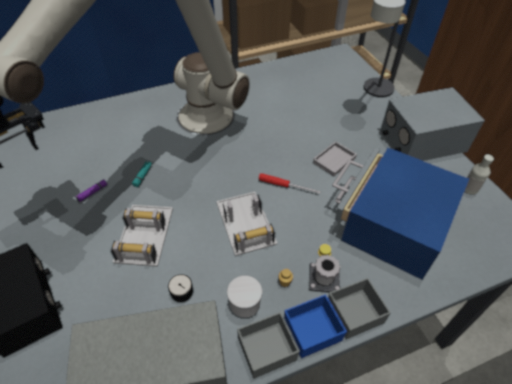

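View pics/top0.png

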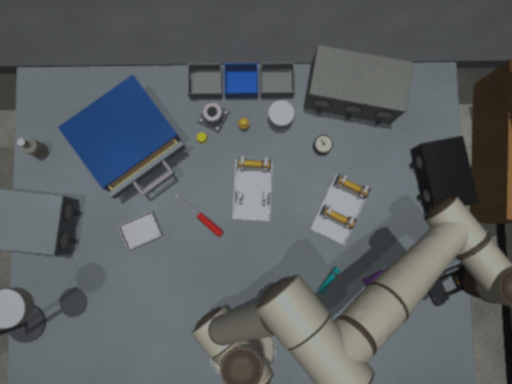

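```bash
python3 - <<'E'
from h import *
im,d,K,T=snap('top','top1')
P=pts(d,K,T); out=im[:,:,::-1].copy()
for n in ['plug_an','rack_a','drawer_handle','cab_drawer0','connector','gauge','tachometer','dust_cap','screwdriver','screw_tray']:
    for q in spotter.find_in('top',n):
        c,rw=[int(round(v)) for v in q['centre']]
        print(n,round(q['conf'],2),c,rw,P[rw,c].round(3))
E
```

```text
plug_an 0.71 252 191 [ 0.514 -0.041 -0.002]
plug_an 0.69 338 217 [ 0.419 -0.311  0.066]
plug_an 0.63 327 283 [ 0.21  -0.277  0.022]
plug_an 0.45 370 279 [ 0.22  -0.416  0.022]
rack_a 0.89 249 189 [ 0.519 -0.031  0.008]
rack_a 0.74 338 211 [ 0.442 -0.325 -0.   ]
rack_a 0.67 244 124 [ 0.728 -0.018  0.049]
rack_a 0.53 207 224 [0.406 0.107 0.022]
drawer_handle 0.73 148 166 [0.582 0.278 0.125]
drawer_handle 0.29 248 191 [ 0.514 -0.028 -0.001]
cab_drawer0 0.63 144 168 [0.576 0.29  0.125]
connector 0.35 321 142 [ 0.667 -0.269  0.037]
connector 0.19 149 171 [0.571 0.28  0.097]
gauge 0.75 320 143 [ 0.663 -0.265  0.043]
tachometer 0.81 281 115 [ 0.75  -0.137  0.072]
tachometer 0.46 337 218 [ 0.416 -0.308  0.064]
screwdriver 0.81 206 224 [0.406 0.111 0.021]
screw_tray 0.88 138 228 [0.397 0.335 0.001]
```

The scene shows two racks. The top picture has plugs at rack_a near (338,217), rack_a far (352,186) and rack_b far (253,163), and rack_b near is empty. The turquoise (327,283) and purple (370,279) look-alikes lie loose on the bench. Enlarging to confirm.

```bash
python3 - <<'E'
from h import *
z=np.load('pics/top1.npz'); im,d,K,T=z['im'],z['d'],z['K'],z['T']
c=im[140:300,180:400,::-1]
cv2.imwrite('pics/crop1.png',cv2.resize(c,None,fx=3.5,fy=3.5,interpolation=cv2.INTER_CUBIC))
P=pts(d,K,T)
cv2.imwrite('pics/x.png',im)
# tray fit: bright low-saturation pixels
hsv=cv2.cvtColor(im,cv2.COLOR_RGB2HSV)
m=((hsv[...,2]>175)&(hsv[...,1]<40)).astype(np.uint8)
n,l,st,ce=cv2.connectedComponentsWithStats(cv2.morphologyEx(m,cv2.MORPH_CLOSE,np.ones((9,9))))
for i in range(1,n):
    if st[i,4]>300: 
        q=P[l==i]; q=q[abs(q[:,2])<0.02]
        # intersect at z=.004..; use min area rect of pixel contour
        cs,_=cv2.findContours((l==i).astype(np.uint8),0,2)
        rr=cv2.boxPoints(cv2.minAreaRect(cs[0])); 
        w=[]
        for u,v in rr:
            ray=T[:3,:3]@np.array([(u-K[0,2])/K[0,0],(v-K[1,2])/K[1,1],1]); w.append(T[:3,3]+ray*(0.006-T[2,3])/ray[2])
        w=np.array(w)[:,:2]; e=np.diff(np.vstack([w,w[:1]]),axis=0)
        print(st[i],w.mean(0).round(4),np.linalg.norm(e,axis=1).round(4),np.degrees(np.arctan2(e[:,1],e[:,0])).round(1))
# brass
for name,(a,b,c_,d_) in dict(an=(195,232,315,362),af=(170,202,330,375),bf=(150,176,232,275)).items():
    sub=np.zeros(m.shape,bool); sub[a:b,c_:d_]=1
    br=(hsv[...,0]>12)&(hsv[...,0]<32)&(hsv[...,1]>90)&(hsv[...,2]>100)&sub&(P[...,2]>.045)
    q=P[br]; print(name,br.sum(),q.mean(0).round(4),np.percentile(q[:,2],[10,50,90]).round(4)); 
    u,s,vt=np.linalg.svd(q[:,:2]-q[:,:2].mean(0),full_matrices=False)
    print(np.degrees(np.arctan2(vt[0,1],vt[0,0])).round(1), np.ptp((q[:,:2]-q[:,:2].mean(0))@vt[0]).round(4))
E
```

```text
an 142 [ 0.4188 -0.3095  0.0739] [0.0587 0.0635 0.068 ]
-96.0 0.3358
af 141 [ 0.5178 -0.3604  0.0633] [0.0572 0.0636 0.0688]
-118.1 0.101
bf 130 [ 0.5953 -0.0432  0.0637] [0.0585 0.0638 0.0686]
-94.8 0.0945
```

View pics/crop1.png

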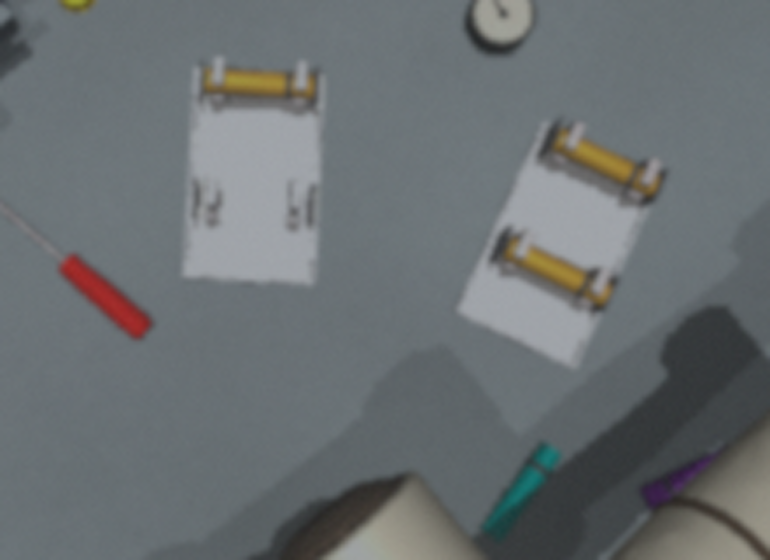

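The crop confirms three brass plugs in clips: an at (338,217), af at (352,186) and bf at (253,163). The turquoise and purple ones are the look-alikes. Next I'll fit the rack and cabinet poses.

```bash
python3 - <<'E'
from h import *
z=np.load('pics/top1.npz'); im,d,K,T=z['im'],z['d'],z['K'],z['T']
P=pts(d,K,T); hsv=cv2.cvtColor(im,cv2.COLOR_RGB2HSV)
print(hsv[200,255],hsv[205,345],hsv[240,280])
m=((hsv[...,2]>135)&(hsv[...,1]<35)).astype(np.uint8); m[:,:180]=0
n,l,st,ce=cv2.connectedComponentsWithStats(cv2.morphologyEx(m,cv2.MORPH_CLOSE,np.ones((7,7))))
def ray(u,v,h):
    a=T[:3,:3]@np.array([(u-K[0,2])/K[0,0],(v-K[1,2])/K[1,1],1]); return (T[:3,3]+a*(h-T[2,3])/a[2])[:2]
for i in range(1,n):
    if st[i,4]>800:
        cs,_=cv2.findContours((l==i).astype(np.uint8),0,2)
        rr=cv2.boxPoints(cv2.minAreaRect(max(cs,key=len)))
        w=np.array([ray(u,v,.007) for u,v in rr]); e=np.diff(np.vstack([w,w[:1]]),axis=0)
        print(st[i],w.mean(0).round(4),np.linalg.norm(e,axis=1).round(4),np.degrees(np.arctan2(e[:,1],e[:,0])).round(1))
# bare brass extents
for name,(a,b,c_,d_) in dict(an=(195,232,315,362),af=(170,202,330,375),bf=(150,176,232,275)).items():
    br=np.zeros(m.shape,bool); br[a:b,c_:d_]=1
    br&=(hsv[...,0]>12)&(hsv[...,0]<32)&(hsv[...,1]>90)&(hsv[...,2]>100)
    v,u=np.nonzero(br); w=np.array([ray(x,y,.060) for x,y in zip(u,v)])
    rc=cv2.minAreaRect(w.astype(np.float32)); print(name,np.round(rc[0],4),np.round(rc[1],4),rc[2],w.mean(0).round(4))
# cabinet top
q=P[(P[...,2]>.132)&(P[...,2]<.15)&(P[...,1]>.2)&(hsv[...,0]>100)&(hsv[...,0]<125)&(hsv[...,1]>120)]
rc=cv2.minAreaRect(q[:,:2].astype(np.float32)); print('cab',rc,np.median(q[:,2])); print(cv2.boxPoints(rc).round(3))
# handle
sub=np.zeros(m.shape,bool); sub[150:205,125:185]=1
q=P[sub&(P[...,2]>.1)&(P[...,2]<.122)]; print(len(q)); rc=cv2.minAreaRect(q[:,:2].astype(np.float32)); print(rc)
c=cv2.resize(im[140:210,100:200,::-1],None,fx=7,fy=7,interpolation=cv2.INTER_CUBIC);cv2.imwrite('pics/crop2.png',c)
for h in (-.01,.01):pass
print(P[180:196:3,130:180:5,2].round(3))
E
```

```text
[103  14 168] [105  15 169] [101  24 117]
[ 232  156   41   66 1965] [ 0.5222 -0.0413] [0.2125 0.1271 0.2126 0.1254] [ -3.4 -93.5 176.2  86.4]
[ 311  175   54   70 1548] [ 0.4456 -0.3277] [0.1997 0.1264 0.1992 0.125 ] [ -26.5 -116.2  153.    64.1]
[  264   201   248   183 10357] [ 0.1982 -0.4772] [0.7315 0.4029 0.7192 0.3902] [ -52.3 -143.   126.7   38.8]
an [ 0.4188 -0.315 ] [0.0992 0.0187] 62.31943893432617 [ 0.4194 -0.3123]
af [ 0.5177 -0.3636] [0.0997 0.0202] 63.57649230957031 [ 0.5182 -0.3611]
bf [ 0.5963 -0.048 ] [0.0971 0.0198] 86.09354400634766 [ 0.5958 -0.0452]
cab ((0.6905133724212646, 0.36908280849456787), (0.23504957556724548, 0.2778778374195099), 35.926979064941406) 0.1392470178544294
[[0.514 0.413]
 [0.677 0.188]
 [0.867 0.326]
 [0.704 0.551]]
386
((0.5654158592224121, 0.2627907395362854), (0.07206076383590698, 0.1955622136592865), 36.32823181152344)
[[ 0.124  0.107 -0.    -0.008 -0.002  0.058  0.117 -0.007  0.002 -0.002]
 [ 0.116  0.125  0.002  0.007  0.054  0.118 -0.003  0.    -0.01   0.001]
 [ 0.081  0.111  0.06  -0.002  0.113 -0.005 -0.008  0.004  0.001  0.003]
 [ 0.003 -0.006  0.112  0.114 -0.006  0.001 -0.003 -0.001 -0.003 -0.003]
 [-0.    -0.006  0.118  0.112  0.    -0.001  0.    -0.001 -0.     0.002]
 [ 0.002 -0.002 -0.002  0.004  0.005  0.006 -0.002 -0.005 -0.     0.017]]
```

View pics/crop2.png

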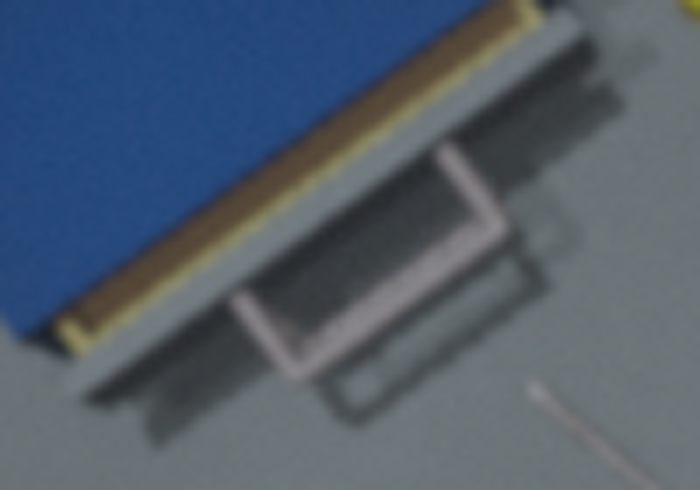

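```bash
cat >> h.py <<'E'
def ray(u,v,h,K,T):
    a=T[:3,:3]@np.array([(u-K[0,2])/K[0,0],(v-K[1,2])/K[1,1],1]); return (T[:3,3]+a*(h-T[2,3])/a[2])[:2]
def to(p,yaw):
    """delta from current to TCP target p, tool down with tool y at yaw deg"""
    from scipy.spatial.transform import Rotation as R
    s=r.sense(); y=np.radians(yaw)
    X=np.array([0,0,-1.]);Y=np.array([np.cos(y),np.sin(y),0]);Z=np.cross(X,Y)
    G=np.stack([X,Y,Z],1); dr=R.from_matrix(G@np.array(s['ee_rot']).T).as_rotvec(degrees=True)
    dp=np.asarray(p)-s['tcp_pos']
    print('t',round(s['time_s'],2),'tcp',np.round(s['tcp_pos'],4),'F',np.round(s['wrist_force'],1),'grip',round(s['gripper_width'],3),'\n turn units',np.round(dr/8,2),'shift units',np.round(dp/.06,3))
E
python3 - <<'E'
from h import *
z=np.load('pics/top1.npz'); im,d,K,T=z['im'],z['d'],z['K'],z['T']
a=ray(141.4,192.7,.113,K,T);b=ray(171.2,172.8,.113,K,T)
e=b-a; print(a,b,(a+b)/2,np.linalg.norm(e),np.degrees(np.arctan2(*e[::-1])))
# drawer front line (top outer edge) crop (85,390)->(585,40)
a=ray(100+80/7,140+385/7,.127,K,T);b=ray(100+580/7,140+35/7,.127,K,T);e=b-a
print(a,b,(a+b)/2,np.degrees(np.arctan2(*e[::-1])))
# cabinet front top edge (20,335)->(480,0)
a=ray(100+20/7,140+333/7,.14,K,T);b=ray(100+480/7,140,.14,K,T);e=b-a
print(a,b,np.degrees(np.arctan2(*e[::-1])))
to([.57,.28,.3],216)
E
```

```text
[0.50126499 0.29997746] [0.561497   0.20873509] [0.531381   0.25435628] 0.10933007821272325 -56.569916585850365
[0.49416474 0.38748175] [0.64502691 0.17074611] [0.56959583 0.27911393] -55.159560088595256
[0.51569211 0.40972604] [0.65837907 0.21237504] -54.13265289080448
t 0.7 tcp [ 0.2427 -0.5759  0.2923] F [-1.4 -0.6  0.1] grip 1.0 
 turn units [-0.    0.   12.89] shift units [ 5.455 14.265  0.129]
```

move_arm --series '[[[0,0,0.7,0.48,0.77,0,1],[0,0,0.7,0.48,0.77,0,1],[0,0,0.7,0.48,0.77,0,1],[0,0,0.7,0.48,0.77,0,1],[0,0,0.7,0.48,0.77,0,1],[0,0,0.7,0.48,0.77,0,0.9],[0,0,0.7,0.48,0.77,0,0.9],[0,0,0.7,0.48,0.77,0,0.8],[0,0,0.7,0.48,0.77,0,0.6],[0,0,0.7,0.48,0.77,0,0.5],[0,0,0.7,0,0.77,0,0.4],[0,0,0.7,0,0.77,0,0.37],[0,0,0.7,0,0.77,0,0.37],[0,0,0.7,0,0.77,0,0.37],[0,0,0.7,0,0.77,0,0.37],[0,0,0.7,0,0.77,0,0.37],[0,0,0.7,0,0.7,0,0.37],[0,0,0.7,0,0.5,0,0.37],[0,0,0.2,0,0,0,0.37]]]'

```text
time_s: 3.08
tcp_pos: [0.5368, 0.263, 0.2945]
ee_rot: [[0.008, -0.781, -0.625], [0.007, -0.625, 0.781], [-1.0, -0.01, 0.0]]
wrist_force: [-0.2, -0.2, 0.4]
gripper_width: 0.369
```

```bash
python3 - <<'E'
from h import *
snap('wrist','w2'); snap('top','top2'); to([.531,.254,.20],215.3)
E
```

```text
t 3.17 tcp [0.5368 0.2611 0.2947] F [-0.1 -1.4 -0.1] grip 0.374 
 turn units [-0.04  0.06 -0.4 ] shift units [-0.096 -0.119 -1.578]
```

View pics/w2.png

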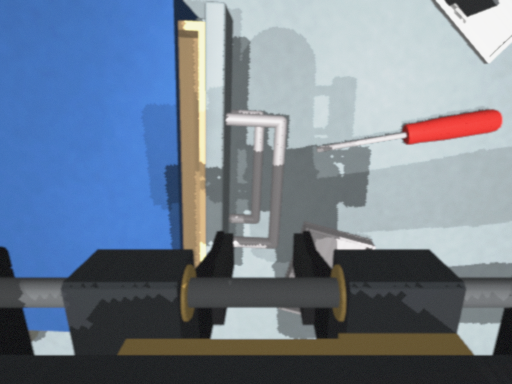

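View pics/top2.png

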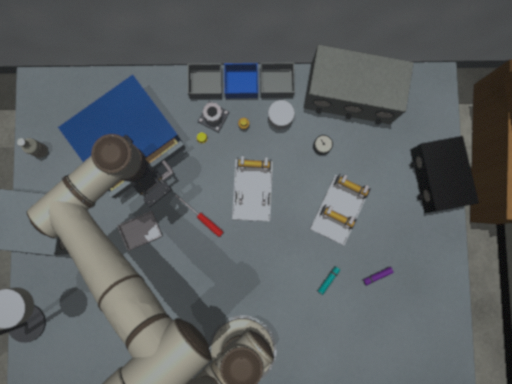

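```bash
python3 - <<'E'
from h import *
z=np.load('pics/w2.npz'); im,d,K,T=z['im'],z['d'],z['K'],z['T']; P=pts(d,K,T)
m=np.zeros(d.shape,bool); m[125:225,255:300]=1; m&=(P[...,2]>.1)&(P[...,2]<.13)
q=P[m]; print(len(q),q.mean(0),np.percentile(q[:,2],[5,50,95])); c=q[:,:2].mean(0); u,s,vt=np.linalg.svd(q[:,:2]-c,full_matrices=False)
print(np.degrees(np.arctan2(vt[0,1],vt[0,0])), np.percentile((q[:,:2]-c)@vt[1],[2,98]))
print([ray(u,v,.116,K,T).round(4) for u,v in((280,116),(272,244))])
# drawer front edge
m=np.zeros(d.shape,bool); m[10:240,208:228]=1; m&=(P[...,2]>.11)
q=P[m]; c2=q[:,:2].mean(0);u,s,vt2=np.linalg.svd(q[:,:2]-c2,full_matrices=False); print(c2,np.median(q[:,2]),np.degrees(np.arctan2(vt2[0,1],vt2[0,0])),(c2-c)@vt[1])
m=np.zeros(d.shape,bool); m[:240,:170]=1; print('cabtop',np.median(P[m][:,2]))
E
```

```text
1202 [0.53889367 0.24337036 0.11422056] [0.11175344 0.11448039 0.11588039]
127.52159529696593 [-0.00965702  0.00565546]
[array([0.5671, 0.2056]), array([0.5008, 0.2972])]
[0.60193159 0.24061151] 0.12656659588408153 126.11289534863883 -0.04831657755952128
cabtop 0.13913587941289485
```

move_arm --series '[[[-0.04,0.06,-0.34,-0.06,-0.14,-0.5,0.37],[0,0,0,0,0,-0.2,0.37]]]'

```text
time_s: 3.42
tcp_pos: [0.5336, 0.2508, 0.2534]
ee_rot: [[0.002, -0.814, -0.581], [0.002, -0.581, 0.814], [-1.0, -0.003, 0.0]]
wrist_force: [0.1, 1.1, -0.1]
gripper_width: 0.37
```

```bash
python3 - <<'E'
from h import *
to([.533,.2525,.166],216)
E
```

```text
t 3.42 tcp [0.5336 0.2508 0.2534] F [ 0.1  1.1 -0.1] grip 0.37 
 turn units [-0.01  0.01  0.06] shift units [-0.01   0.029 -1.457]
```

Accurate. Down, close, then pull out along (-0.809, -0.588).

move_arm --series '[[[0,0,0.05,0,0.03,-0.5,0.37],[0,0,0,0,0,-0.5,0.37],[0,0,0,0,0,-0.4,0.37],[0,0,0,0,0,-0.05,0.37],[0,0,0,0,0,0,0],[0,0,0,0,0,0,0],[0,0,0,0,0,0,0],[0,0,0,0,0,0,0]]]'

```text
time_s: 4.42
tcp_pos: [0.5372, 0.2502, 0.1697]
ee_rot: [[0.012, -0.811, -0.585], [0.006, -0.585, 0.811], [-1.0, -0.013, -0.001]]
wrist_force: [0.9, -0.0, -5.2]
gripper_width: 0.104
```

move_arm --series '[[[0,0,0,-0.24,-0.175,0,0],[0,0,0,-0.24,-0.175,0,0],[0,0,0,-0.24,-0.175,0,0],[0,0,0,-0.24,-0.175,0,0],[0,0,0,-0.24,-0.175,0,0],[0,0,0,-0.24,-0.175,0,0],[0,0,0,-0.24,-0.175,0,0]]]'

```text
time_s: 5.3
tcp_pos: [0.4372, 0.178, 0.1696]
ee_rot: [[0.021, -0.81, -0.585], [0.014, -0.585, 0.811], [-1.0, -0.025, -0.001]]
wrist_force: [1.8, 0.3, -4.1]
gripper_width: 0.098
```

move_arm --series '[[[0,0,0,-0.16,-0.118,0,0],[0,0,0,-0.16,-0.118,0,0],[0,0,0,-0.12,-0.09,0,0],[0,0,0,-0.08,-0.06,0,0]]]'

```text
time_s: 5.8
tcp_pos: [0.4076, 0.1566, 0.1698]
ee_rot: [[0.031, -0.809, -0.586], [0.023, -0.586, 0.81], [-0.999, -0.039, 0.0]]
wrist_force: [20.2, 5.1, -29.2]
gripper_width: 0.103
```

move_arm --series '[[[0,0,0,-0.06,-0.045,0,0],[0,0,0,0,0,0,0],[0,0,0,0,0,0,0.35],[0,0,0,0,0,0,0.37]]]'

```text
time_s: 6.3
tcp_pos: [0.4077, 0.1564, 0.1704]
ee_rot: [[0.041, -0.808, -0.588], [0.029, -0.587, 0.809], [-0.999, -0.05, -0.001]]
wrist_force: [0.5, -0.3, 0.3]
gripper_width: 0.249
```

```bash
python3 - <<'E'
from h import *
snap('wrist','w3'); to([.405,.155,.26],216)
E
```

```text
t 6.35 tcp [0.4077 0.1564 0.1705] F [-0.1 -0.1  0.4] grip 0.293 
 turn units [-0.21  0.3  -0.  ] shift units [-0.045 -0.024  1.492]
```

move_arm --series '[[[-0.1,0.15,0,0,0,0.4,0.5],[-0.1,0.15,0,0,0,0.8,0.7],[0,0,0,0.3,0.3,0.8,0.8],[0,0,0,0.8,0.1,0.4,0.8],[0,0,0,0.8,0.1,0,0.8],[0,0,0,0,0,0,0.8]]]'

```text
time_s: 7.1
tcp_pos: [0.5231, 0.1857, 0.3225]
ee_rot: [[0.001, -0.808, -0.589], [0.001, -0.589, 0.808], [-1.0, -0.001, -0.0]]
wrist_force: [0.2, 0.8, 0.1]
gripper_width: 0.797
```

```bash
python3 - <<'E'
from h import *
snap('wrist','w4'); to([.535,.18,.3],216)
E
```

```text
t 7.15 tcp [0.5218 0.1854 0.323 ] F [-0.5 -0.5  0.4] grip 0.799 
 turn units [-0.01  0.01 -0.02] shift units [ 0.219 -0.089 -0.383]
```

View pics/w4.png

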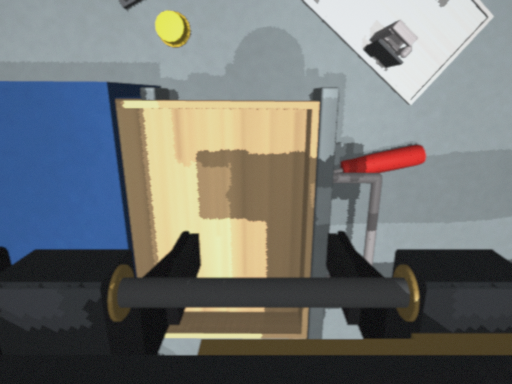

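```bash
python3 - <<'E'
from h import *
z=np.load('pics/w4.npz'); im,d,K,T=z['im'],z['d'],z['K'],z['T']; P=pts(d,K,T)
ex=np.array([np.cos(np.radians(36)),np.sin(np.radians(36))]);ey=np.array([-ex[1],ex[0]])
Q=np.concatenate([P[...,:2]@np.stack([ex,ey],1),P[...,2:]],-1)
m=Q[...,2]>.1
print('rows across front at v=150,200,230')
for v in (130,180,225):
    print(v,[(u,*Q[v,u].round(3)) for u in range(290,345,5)])
print('back')
print([(u,*Q[200,u].round(3)) for u in range(105,165,5)])
print('right wall'); print([(v,*Q[v,220].round(3)) for v in range(92,130,3)])
print('left wall'); print([(v,*Q[v,190].round(3)) for v in range(318,346,3)])
# handle bar
q=Q[185:240,360:390].reshape(-1,3); q=q[(q[:,2]>.1)&(q[:,2]<.12)]; print('bar',q.mean(0))
E
```

```text
rows across front at v=150,200,230
130 [(290, np.float64(0.505), np.float64(-0.203), np.float64(0.08)), (295, np.float64(0.5), np.float64(-0.203), np.float64(0.079)), (300, np.float64(0.495), np.float64(-0.203), np.float64(0.079)), (305, np.float64(0.49), np.float64(-0.203), np.float64(0.08)), (310, np.float64(0.489), np.float64(-0.206), np.float64(0.109)), (315, np.float64(0.486), np.float64(-0.207), np.float64(0.117)), (320, np.float64(0.483), np.float64(-0.208), np.float64(0.126)), (325, np.float64(0.479), np.float64(-0.208), np.float64(0.128)), (330, np.float64(0.475), np.float64(-0.208), np.float64(0.128)), (335, np.float64(0.47), np.float64(-0.208), np.float64(0.126)), (340, np.float64(0.436), np.float64(-0.195), np.float64(0.001))]
180 [(290, np.float64(0.504), np.float64(-0.151), np.float64(0.079)), (295, np.float64(0.498), np.float64(-0.151), np.float64(0.08)), (300, np.float64(0.493), np.float64(-0.151), np.float64(0.08)), (305, np.float64(0.489), np.float64(-0.154), np.float64(0.089)), (310, np.float64(0.488), np.float64(-0.161), np.float64(0.118)), (315, np.float64(0.484)
[... 2699 characters left out ...]
8))]
left wall
[(318, np.float64(0.617), np.float64(0.011), np.float64(0.093)), (321, np.float64(0.616), np.float64(0.011), np.float64(0.098)), (324, np.float64(0.614), np.float64(0.011), np.float64(0.103)), (327, np.float64(0.614), np.float64(0.012), np.float64(0.107)), (330, np.float64(0.612), np.float64(0.011), np.float64(0.113)), (333, np.float64(0.611), np.float64(0.011), np.float64(0.118)), (336, np.float64(0.612), np.float64(0.015), np.float64(0.118)), (339, np.float64(0.644), np.float64(0.122), np.float64(-0.001)), (342, np.float64(0.644), np.float64(0.128), np.float64(-0.001)), (345, np.float64(0.644), np.float64(0.133), np.float64(-0.001))]
bar [ 0.42464353 -0.12819938  0.11412007]
```

move_arm --series '[[[0,0,-0.55,0.11,-0.6,0,1],[0,0,-0.55,0.11,-0.6,0,1],[0,0,-0.55,0.11,-0.6,0,1],[0,0,-0.55,0.11,-0.6,-0.15,1],[0,0,-0.55,0.11,-0.6,-0.15,1],[0,0,-0.55,0.11,-0.6,-0.15,1],[0,0,-0.55,0.11,-0.6,-0.15,1],[0,0,-0.55,0.11,-0.6,-0.15,1],[0,0,-0.55,0.11,-0.6,-0.15,1],[0,0,0,0,0,0,1]]]'

```text
time_s: 8.4
tcp_pos: [0.5695, -0.1464, 0.2699]
ee_rot: [[-0.002, -0.997, 0.076], [0.001, 0.076, 0.997], [-1.0, 0.002, 0.001]]
wrist_force: [-0.5, 0.5, 0.6]
gripper_width: 1.003
```

```bash
python3 - <<'E'
from h import *
snap('wrist','w5'); to([.596,-.046,.25],176.3)
E
```

```text
t 8.45 tcp [ 0.5696 -0.1455  0.2706] F [-0.1  0.5 -0.4] grip 1.0 
 turn units [-0.01 -0.01  0.07] shift units [ 0.44   1.658 -0.343]
```

View pics/w5.png

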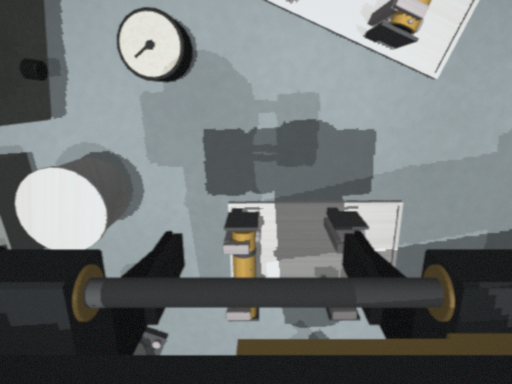

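```bash
cat >> h.py <<'E'
def brass(fn,box,zr=(.045,.08)):
    z=np.load('pics/'+fn+'.npz'); im,d,K,T=z['im'],z['d'],z['K'],z['T']; P=pts(d,K,T); hsv=cv2.cvtColor(im,cv2.COLOR_RGB2HSV)
    m=np.zeros(d.shape,bool); m[box[1]:box[3],box[0]:box[2]]=1
    m&=(hsv[...,0]>10)&(hsv[...,0]<32)&(hsv[...,1]>80)&(P[...,2]>zr[0])&(P[...,2]<zr[1])
    q=P[m]; rc=cv2.minAreaRect(q[:,:2].astype(np.float32))
    ztop=np.percentile(q[:,2],95); cr=q[q[:,2]>ztop-.004]; c=cr[:,:2].mean(0); u,s,vt=np.linalg.svd(cr[:,:2]-c,full_matrices=False)
    print(fn,len(q),'rect',np.round(rc[0],4),np.round(rc[1],4),round(rc[2],1),'ztop',ztop.round(4),'crown centre',c.round(4),'ang',np.degrees(np.arctan2(vt[0,1],vt[0,0])).round(1))
    return q
E
python3 - <<'E'
from h import *
brass('w5',(220,205,275,325))
z=np.load('pics/w5.npz'); K,T=z['K'],z['T']
for u,v,h in((230,203,.008),(402,201,.008),(384,260,.008)): print(ray(u,v,h,K,T))
E
```

```text
w5 809 rect [ 0.5961 -0.047 ] [0.1028 0.0237] 86.9 ztop 0.0663 crown centre [ 0.5933 -0.0681] ang 88.2
[ 0.6088896  -0.11128533]
[ 0.41352966 -0.09875217]
[ 0.4314657  -0.02500215]
```

move_arm --series '[[[0,0,0.07,0.22,0.8,0,1],[0,0,0,0.22,0.8,0,1],[0,0,0,0,0,-0.7,1],[0,0,0,0,0,-0.7,1],[0,0,0,0,0,-0.1,1]]]'

```text
time_s: 9.07
tcp_pos: [0.5941, -0.0406, 0.1843]
ee_rot: [[0.008, -0.999, 0.054], [0.003, 0.054, 0.999], [-1.0, -0.007, 0.003]]
wrist_force: [-1.2, -1.1, 0.2]
gripper_width: 1.003
```

```bash
python3 - <<'E'
from h import *
to([.596,-.0475,.115],176.3)
E
```

```text
t 9.07 tcp [ 0.5941 -0.0406  0.1843] F [-1.2 -1.1  0.2] grip 1.003 
 turn units [-0.02  0.05 -0.08] shift units [ 0.031 -0.116 -1.155]
```

move_arm --series '[[[-0.02,0.05,0.08,0.03,-0.11,-0.3,1],[0,0,0,0,0,-0.4,1],[0,0,0,0,0,-0.35,1],[0,0,0,0,0,0,1]]]'

```text
time_s: 9.57
tcp_pos: [0.5982, -0.0471, 0.124]
ee_rot: [[0.009, -0.999, 0.038], [-0.0, 0.038, 0.999], [-1.0, -0.009, 0.0]]
wrist_force: [-0.3, 0.7, -0.3]
gripper_width: 1.002
```

```bash
python3 - <<'E'
from h import *
snap('wrist','w6'); to([.596,-.0475,.115],176.3)
E
```

```text
t 9.62 tcp [ 0.5991 -0.047   0.1252] F [-0.5  0.2 -0.1] grip 1.001 
 turn units [ 0.    0.08 -0.19] shift units [-0.052 -0.009 -0.17 ]
```

View pics/w6.png

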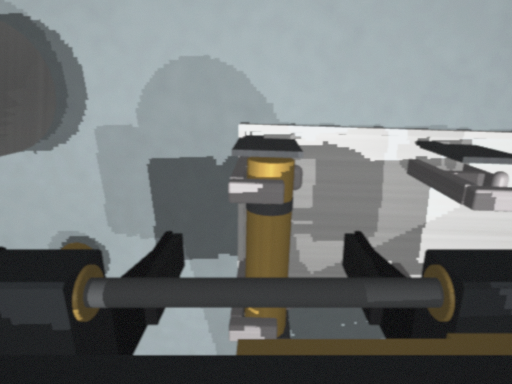

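move_arm --series '[[[0,0.08,-0.19,-0.04,-0.01,-0.17,1],[0,0,0,0,0,0,1]]]'

```text
time_s: 9.88
tcp_pos: [0.5977, -0.0478, 0.1166]
ee_rot: [[0.004, -0.998, 0.066], [0.0, 0.066, 0.998], [-1.0, -0.004, 0.0]]
wrist_force: [-0.1, -0.3, -1.0]
gripper_width: 1.005
```

```bash
python3 - <<'E'
from h import *
to([.596,-.0475,.115],176.3)
E
```

```text
t 9.88 tcp [ 0.5977 -0.0478  0.1166] F [-0.1 -0.3 -1. ] grip 1.005 
 turn units [-0.    0.03  0.01] shift units [-0.029  0.004 -0.027]
```

move_arm --series '[[[0,0,0,-0.02,0,-0.02,0.5],[0,0,0,0,0,0,0.35],[0,0,0,0,0,0,0],[0,0,0,0,0,0,0],[0,0,0,0,0,0,0],[0,0,0,0,0,0,0]]]'

```text
time_s: 10.62
tcp_pos: [0.5972, -0.0476, 0.1168]
ee_rot: [[0.006, -0.998, 0.065], [0.0, 0.065, 0.998], [-1.0, -0.006, 0.001]]
wrist_force: [-0.4, 0.2, 0.1]
gripper_width: 0.399
```

move_arm --series '[[[0,0,0,0,0,0,0],[0,0,0,0,0,0,0],[0,0,0,0,0,0,0]]]'

```text
time_s: 11.0
tcp_pos: [0.597, -0.0477, 0.1167]
ee_rot: [[0.006, -0.998, 0.065], [0.0, 0.065, 0.998], [-1.0, -0.006, 0.001]]
wrist_force: [-0.9, -0.7, -0.0]
gripper_width: 0.266
```

move_arm --series '[[[0,0,0,0,0,0,0],[0,0,0,-0.08,0.005,0,0],[0,0,0,-0.1,0.006,0,0],[0,0,0,-0.1,0.006,0,0]]]'

```text
time_s: 11.5
tcp_pos: [0.5905, -0.0468, 0.1188]
ee_rot: [[0.035, -0.997, 0.062], [0.001, 0.062, 0.998], [-0.999, -0.035, 0.003]]
wrist_force: [16.2, -7.4, -16.3]
gripper_width: 0.27
```

```bash
python3 - <<'E'
from h import *
to([.5905,-.047,.1167],176.3); print(r.sense()['moment'])
E
```

```text
t 11.5 tcp [ 0.5905 -0.0468  0.1188] F [ 16.2  -7.4 -16.3] grip 0.27 
 turn units [-0.01  0.25 -0.02] shift units [-0.    -0.004 -0.034]
[-2.23142979 -4.34109439 -0.18127469]
```

move_arm --series '[[[0,0.2,0,0,0,-0.04,0]]]'

```text
time_s: 11.62
tcp_pos: [0.5922, -0.0469, 0.1174]
ee_rot: [[0.012, -0.998, 0.062], [0.001, 0.062, 0.998], [-1.0, -0.012, 0.002]]
wrist_force: [0.1, -0.2, 3.5]
gripper_width: 0.265
```

move_arm --series '[[[0,0.12,0,-0.1,0.006,-0.02,0],[0,0.05,0,-0.1,0.006,-0.02,0]]]'

```text
time_s: 11.88
tcp_pos: [0.5914, -0.0466, 0.1185]
ee_rot: [[0.018, -0.998, 0.058], [0.001, 0.058, 0.998], [-1.0, -0.018, 0.002]]
wrist_force: [14.7, -7.0, -11.6]
gripper_width: 0.264
```

```bash
python3 - <<'E'
from h import *
to([.565,-.045,.1167],176.3); 
E
```

```text
t 11.88 tcp [ 0.5914 -0.0466  0.1185] F [ 14.7  -7.  -11.6] grip 0.264 
 turn units [-0.01  0.13 -0.05] shift units [-0.44   0.026 -0.03 ]
```

move_arm --series '[[[0,0.13,0,0,0,-0.03,0.33],[0,0,0,0,0,0,0.33],[0,0,0,-0.06,0.004,0,0.33],[0,0,0,-0.08,0.005,0,0.33]]]'

```text
time_s: 12.38
tcp_pos: [0.5882, -0.0464, 0.1182]
ee_rot: [[0.015, -0.998, 0.057], [0.001, 0.057, 0.998], [-1.0, -0.015, 0.002]]
wrist_force: [6.1, -3.2, 2.7]
gripper_width: 0.33
```

```bash
python3 - <<'E'
from h import *
snap('wrist','w7');to([.565,-.045,.1167],176.3); 
E
```

```text
t 12.43 tcp [ 0.5878 -0.0464  0.1188] F [ 6.2 -3.6 -0.6] grip 0.332 
 turn units [-0.    0.11 -0.06] shift units [-0.38   0.024 -0.035]
```

View pics/w7.png

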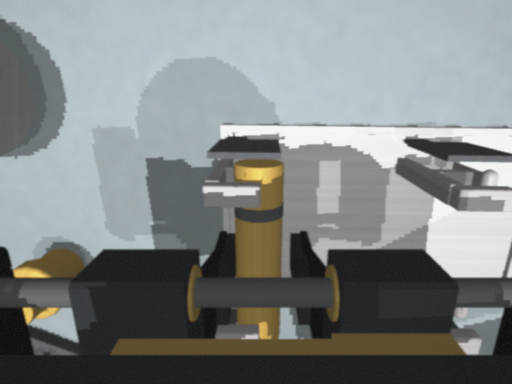

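move_arm --series '[[[0,0.1,0,-0.08,0.005,-0.03,0.33],[0,0.05,0,-0.08,0.005,-0.02,0.33]]]'

```text
time_s: 12.68
tcp_pos: [0.5856, -0.0462, 0.1208]
ee_rot: [[0.015, -0.998, 0.053], [-0.0, 0.053, 0.999], [-1.0, -0.015, 0.001]]
wrist_force: [6.4, -3.4, 3.6]
gripper_width: 0.335
```

```bash
python3 - <<'E'
from h import *
to([.565,-.045,.1167],176.3); 
E
```

```text
t 12.68 tcp [ 0.5856 -0.0462  0.1208] F [ 6.4 -3.4  3.6] grip 0.335 
 turn units [ 0.    0.11 -0.08] shift units [-0.343  0.02  -0.068]
```

move_arm --series '[[[0,0.12,0.05,-0.08,0.005,-0.1,0.33],[0,0.05,0,-0.1,0.005,-0.05,0.33]]]'

```text
time_s: 12.92
tcp_pos: [0.5839, -0.0454, 0.1182]
ee_rot: [[0.018, -0.999, 0.041], [0.0, 0.041, 0.999], [-1.0, -0.018, 0.001]]
wrist_force: [5.7, -1.9, 4.1]
gripper_width: 0.331
```

```bash
python3 - <<'E'
from h import *
snap('wrist','w8');to([.565,-.045,.1167],176.3); 
E
```

```text
t 12.97 tcp [ 0.5833 -0.0452  0.1182] F [ 6.5 -1.3  4.6] grip 0.332 
 turn units [-0.    0.13 -0.17] shift units [-0.305  0.004 -0.025]
```

View pics/w8.png

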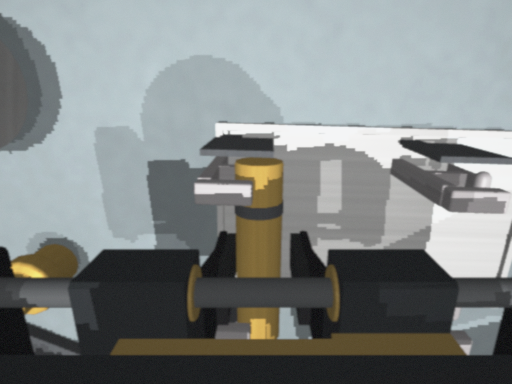

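move_arm --series '[[[0,0.13,-0.17,-0.12,0.01,-0.05,0.33],[0,0.05,0,-0.12,0.008,-0.04,0.33]]]'

```text
time_s: 13.22
tcp_pos: [0.5707, -0.0435, 0.115]
ee_rot: [[-0.0, -0.998, 0.064], [0.001, 0.064, 0.998], [-1.0, 0.0, 0.001]]
wrist_force: [1.5, 0.1, 0.3]
gripper_width: 0.331
```

```bash
python3 - <<'E'
from h import *
to([.565,-.045,.1167],176.3); 
E
```

```text
t 13.22 tcp [ 0.5707 -0.0435  0.115 ] F [1.5 0.1 0.3] grip 0.331 
 turn units [-0.01 -0.   -0.  ] shift units [-0.095 -0.025  0.028]
```

move_arm --series '[[[0,0,0,0,0,0,0],[0,0,0,0,0,0,0],[0,0,0,0,0,0,0]]]'

```text
time_s: 13.6
tcp_pos: [0.5669, -0.0437, 0.1132]
ee_rot: [[-0.008, -0.998, 0.064], [0.0, 0.064, 0.998], [-1.0, 0.008, -0.0]]
wrist_force: [0.3, -0.4, -0.8]
gripper_width: 0.072
```

```bash
python3 - <<'E'
from h import *
snap('wrist','w9');snap('scene','s9');to([.559,-.045,.1167],176.3); 
E
python3 -c "
import cv2;a=cv2.imread('pics/s9.png')[180:280,90:300];cv2.imwrite('pics/s9c.png',cv2.resize(a,None,fx=3.5,fy=3.5,interpolation=cv2.INTER_CUBIC))"
```

```text
t 13.7 tcp [ 0.5672 -0.0437  0.1133] F [-0.5  0.7 -0.8] grip 0.027 
 turn units [-0.   -0.06 -0.  ] shift units [-0.136 -0.022  0.057]
```

View pics/w9.png

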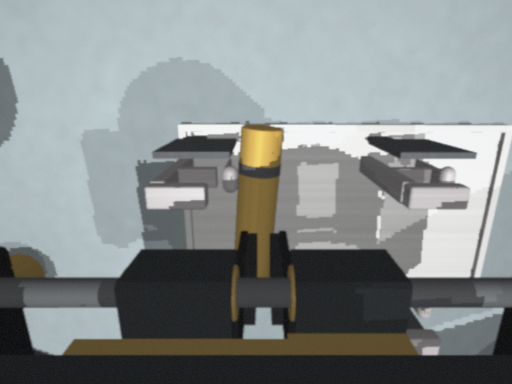

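View pics/s9c.png

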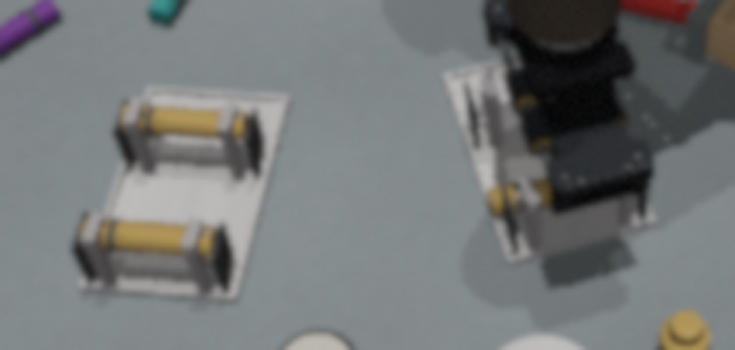

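move_arm --series '[[[0,0,0,0,0,0.6,0],[0,0,0,0,0.3,0.8,0.5],[0,0,0,0,0.8,0.6,1],[0,0,0,0,0,0,1]]]'

```text
time_s: 14.2
tcp_pos: [0.5663, 0.0232, 0.2357]
ee_rot: [[-0.011, -0.998, 0.066], [0.0, 0.066, 0.998], [-1.0, 0.011, -0.001]]
wrist_force: [-0.1, -0.1, -0.3]
gripper_width: 0.264
```

```bash
python3 - <<'E'
from h import *
snap('wrist','w10');to([.559,-.045,.1167],176.3); 
brass('w10',(200,100,330,260),(.0,.09))
E
```

```text
t 14.25 tcp [0.5651 0.022  0.2339] F [-0.2 -0.6 -0.4] grip 0.308 
 turn units [ 0.   -0.11  0.03] shift units [-0.102 -1.116 -1.953]
w10 1191 rect [ 0.573 -0.031] [0.0464 0.0225] 81.6 ztop 0.0287 crown centre [ 0.5723 -0.0329] ang 81.5
```

View pics/w10.png

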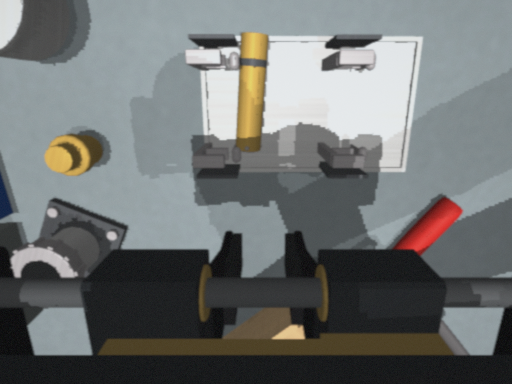

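```bash
python3 - <<'E'
from h import *
q=brass('w10',(225,25,280,160),(.0,.09))
for y in np.arange(-.11,0.01,.02):
    s=q[abs(q[:,1]-y)<.008]
    if len(s): print(y.round(3),np.percentile(s[:,2],95).round(4),np.percentile(s[:,0],[2,50,98]).round(4))
E
```

```text
w10 2711 rect [ 0.5693 -0.0573] [0.0997 0.0226] 81.8 ztop 0.0306 crown centre [ 0.5674 -0.0673] ang 82.1
-0.11 0.0317 [0.5526 0.5644 0.5729]
-0.09 0.0312 [0.5533 0.5634 0.5747]
-0.07 0.0303 [0.5564 0.5672 0.5779]
-0.05 0.0294 [0.5595 0.5699 0.5807]
-0.03 0.0284 [0.562  0.5726 0.5835]
-0.01 0.0275 [0.5648 0.5736 0.5862]
```

```bash
python3 - <<'E'
from h import *
to([.5705,-.049,.13],171.8)
E
```

```text
t 14.25 tcp [0.5651 0.022  0.2339] F [-0.2 -0.6 -0.4] grip 0.308 
 turn units [-0.   -0.11 -0.54] shift units [ 0.089 -1.183 -1.731]
```

move_arm --series '[[[0,-0.11,-0.54,0.09,-0.6,0,0.75],[0,0,0,0,-0.58,-0.3,0.75],[0,0,0,0,0,-0.7,0.75],[0,0,0,0,0,-0.6,0.75],[0,0,0,0,0,-0.1,0.75]]]'

```text
time_s: 14.88
tcp_pos: [0.5666, -0.0549, 0.1243]
ee_rot: [[-0.01, -0.989, 0.15], [-0.001, 0.15, 0.989], [-1.0, 0.009, -0.002]]
wrist_force: [-0.2, -0.1, 0.3]
gripper_width: 0.743
```

```bash
python3 - <<'E'
from h import *
to([.5705,-.049,.082],171.8)
E
```

```text
t 14.88 tcp [ 0.5666 -0.0549  0.1243] F [-0.2 -0.1  0.3] grip 0.743 
 turn units [ 0.01 -0.07  0.06] shift units [ 0.066  0.098 -0.705]
```

move_arm --series '[[[0,-0.07,0.06,0.06,0.09,-0.2,0.75],[0,0,0,0,0,-0.25,0.75],[0,0,0,0,0,-0.15,0.75],[0,0,0,0,0,0,0.75]]]'

```text
time_s: 15.38
tcp_pos: [0.5714, -0.0492, 0.0873]
ee_rot: [[0.003, -0.99, 0.141], [-0.001, 0.141, 0.99], [-1.0, -0.003, -0.001]]
wrist_force: [-0.2, 0.2, -0.7]
gripper_width: 0.748
```

```bash
python3 - <<'E'
from h import *
snap('wrist','w11');to([.5705,-.049,.082],171.8)
E
```

```text
t 15.43 tcp [ 0.5717 -0.0492  0.0878] F [ 0.1  0.1 -0.2] grip 0.749 
 turn units [ 0.01  0.03 -0.01] shift units [-0.02   0.003 -0.097]
```

View pics/w11.png

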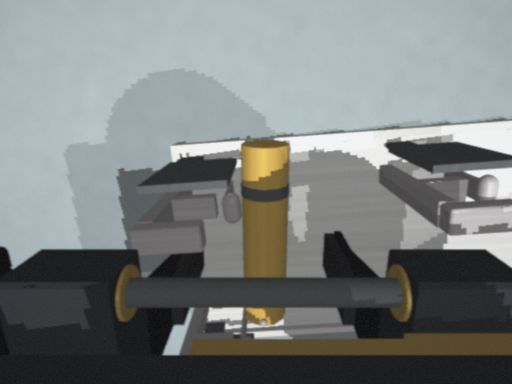

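Well centred. Lower 5 mm and close.

move_arm --series '[[[0,0.03,0,0,0,-0.1,0.75],[0,0,0,0,0,0,0.4],[0,0,0,0,0,0,0],[0,0,0,0,0,0,0],[0,0,0,0,0,0,0],[0,0,0,0,0,0,0]]]'

```text
time_s: 16.18
tcp_pos: [0.5725, -0.049, 0.0831]
ee_rot: [[0.003, -0.99, 0.141], [-0.001, 0.141, 0.99], [-1.0, -0.003, -0.0]]
wrist_force: [0.6, -0.5, 0.2]
gripper_width: 0.269
```

Gripped (23.4 mm). Drag 13 mm in -x, then lift.

move_arm --series '[[[0,0,0,0,0,0,0],[0,0,0,-0.12,0,0.02,0],[0,0,0,-0.12,0,0.02,0],[0,0,0,0,0,0.2,0],[0,0,0,0,0,0.4,0],[0,0,0,0,0,0.7,0],[0,0,0,0,0,0.8,0],[0,0,0,0,0,0.7,0],[0,0,0,0,0,0,0]]]'

```text
time_s: 17.3
tcp_pos: [0.555, -0.0495, 0.2627]
ee_rot: [[0.004, -0.99, 0.14], [-0.001, 0.14, 0.99], [-1.0, -0.004, -0.0]]
wrist_force: [-0.3, -1.2, -1.9]
gripper_width: 0.266
```

```bash
python3 - <<'E'
from h import *
snap('wrist','w12');to([.567,.193,.24],126)
E
```

```text
t 17.35 tcp [ 0.5538 -0.0494  0.2605] F [ 0.6  0.  -1.5] grip 0.264 
 turn units [ 0.01 -0.   -5.74] shift units [ 0.219  4.041 -0.341]
```

View pics/w12.png

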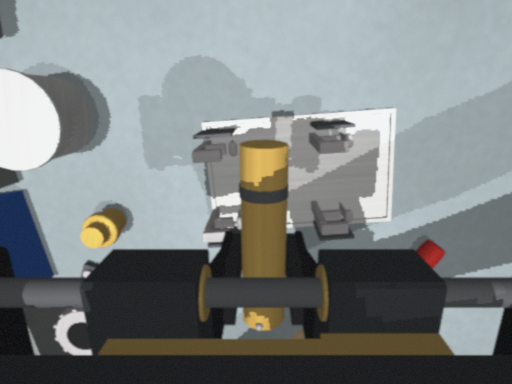

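move_arm --series '[[[0,0,-0.57,-0.1,0.3,0,0],[0,0,-0.57,-0.1,0.6,0,0],[0,0,-0.57,-0.1,0.6,0,0],[0,0,-0.57,-0.1,0.6,0,0],[0,0,-0.57,-0.1,0.6,0,0],[0,0,-0.57,-0.1,0.6,0,0],[0,0,-0.57,-0.1,0.6,0,0],[0,0,-0.57,-0.1,0.6,0,0],[0,0,-0.57,-0.1,0.6,0,0],[0,0,-0.57,-0.1,0.5,0,0],[0,0,0,0,0.3,0,0],[0,0,0,0,0,0,0]]]'

```text
time_s: 18.85
tcp_pos: [0.4822, 0.311, 0.2447]
ee_rot: [[-0.03, -0.568, 0.823], [-0.005, 0.823, 0.568], [-1.0, 0.013, -0.028]]
wrist_force: [-0.1, -0.4, -2.2]
gripper_width: 0.266
```

```bash
python3 - <<'E'
from h import *
snap('wrist','w13');to([.491,.311,.18],126)
E
```

```text
t 18.9 tcp [0.4821 0.3103 0.2446] F [-0.3 -0.2 -1.2] grip 0.269 
 turn units [ 0.04 -0.22  0.18] shift units [ 0.149  0.012 -1.077]
```

View pics/w13.png

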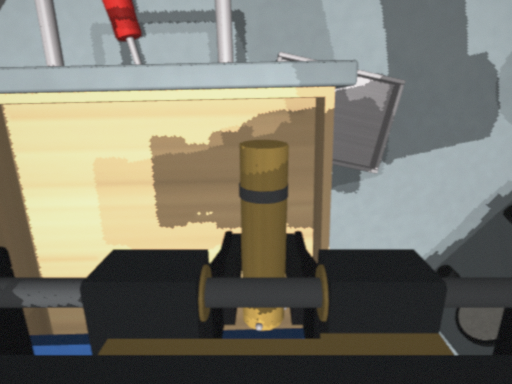

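move_arm --series '[[[0.04,-0.22,0.18,0.2,-0.05,-0.5,0],[0,0,0,0,0,-0.4,0],[0,0,0,0,0,0,0]]]'

```text
time_s: 19.27
tcp_pos: [0.4949, 0.3037, 0.1896]
ee_rot: [[0.0, -0.587, 0.809], [-0.001, 0.809, 0.587], [-1.0, -0.001, -0.001]]
wrist_force: [0.1, -0.4, -1.5]
gripper_width: 0.267
```

```bash
python3 - <<'E'
from h import *
to([.494,.3066,.160],126)
E
```

```text
t 19.27 tcp [0.4949 0.3037 0.1896] F [ 0.1 -0.4 -1.5] grip 0.267 
 turn units [0.01 0.   0.  ] shift units [-0.015  0.049 -0.493]
```

move_arm --series '[[[0,0,0,-0.02,0.05,-0.25,0],[0,0,0,0,0,-0.15,0],[0,0,0,0,0,-0.08,0],[0,0,0,0,0,0,0]]]'

```text
time_s: 19.77
tcp_pos: [0.4948, 0.3065, 0.1612]
ee_rot: [[0.003, -0.587, 0.81], [0.001, 0.81, 0.587], [-1.0, -0.001, 0.003]]
wrist_force: [0.3, -0.6, -1.3]
gripper_width: 0.266
```

```bash
python3 - <<'E'
from h import *
to([.494,.3066,.160],126)
E
```

```text
t 19.77 tcp [0.4948 0.3065 0.1612] F [ 0.3 -0.6 -1.3] grip 0.266 
 turn units [-0.    0.02  0.01] shift units [-0.013  0.002 -0.02 ]
```

Lower 2 mm and release slowly, then lift.

move_arm --series '[[[0,0,0,0,0,-0.03,0],[0,0,0,0,0,0,0.3],[0,0,0,0,0,0,0.35],[0,0,0,0,0,0,0.4],[0,0,0,0,0,0,0.42],[0,0,0,0,0,0.2,0.42],[0,0,0,0,0,0.6,0.42],[0,0,0,0.2,-0.2,0.8,0.42],[0,0,0,0.5,-0.3,0.6,0.5],[0,0,0,0,0,0,0.6]]]'

```text
time_s: 21.02
tcp_pos: [0.5384, 0.2764, 0.3016]
ee_rot: [[0.01, -0.589, 0.808], [0.004, 0.808, 0.589], [-1.0, -0.003, 0.01]]
wrist_force: [0.5, 0.8, -0.6]
gripper_width: 0.536
```

```bash
python3 - <<'E'
from h import *
snap('wrist','w14');snap('scene','s14');snap('top','t14');to([.419,-.315,.25],153.6)
E
```

```text
t 21.18 tcp [0.5355 0.2765 0.2968] F [-0.5  0.6 -0.3] grip 0.583 
 turn units [0.   0.02 3.43] shift units [-1.941 -9.859 -0.78 ]
```

View pics/w14.png

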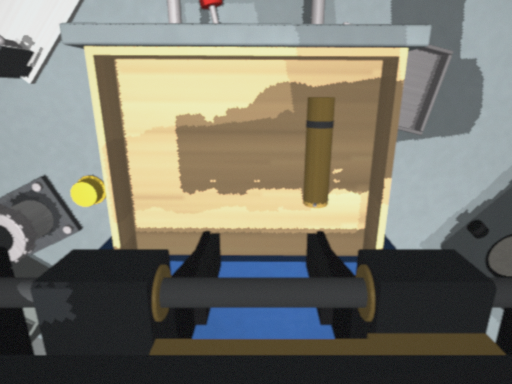

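View pics/s14.png

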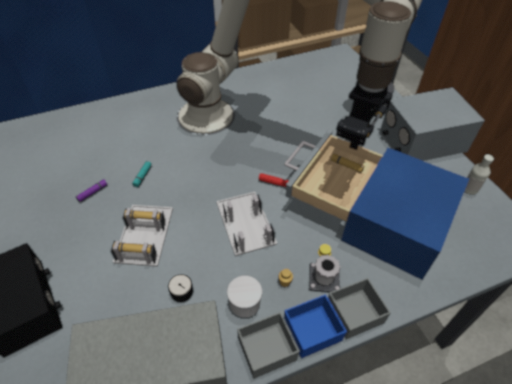

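move_arm --series '[[[0,0,0.25,-0.1,-0.5,0,0.6],[0,0,0.25,-0.1,-0.65,0,0.7],[0,0,0.25,-0.1,-0.65,0,0.8],[0,0,0.25,-0.1,-0.65,0,0.9],[0,0,0.25,-0.1,-0.65,0,1],[0,0,0.25,-0.1,-0.65,0,1],[0,0,0.25,-0.1,-0.65,0,1],[0,0,0.25,-0.1,-0.65,-0.1,1],[0,0,0.25,-0.1,-0.65,-0.1,1],[0,0,0.25,-0.1,-0.65,-0.1,1],[0,0,0.25,-0.1,-0.65,-0.1,1],[0,0,0.25,-0.1,-0.65,-0.1,1],[0,0,0.25,-0.1,-0.65,-0.1,1],[0,0,0.2,-0.1,-0.5,-0.1,1],[0,0,0,0,0,0,1]]]'

```text
time_s: 23.05
tcp_pos: [0.433, -0.2594, 0.2334]
ee_rot: [[-0.035, -0.911, 0.411], [-0.015, 0.412, 0.911], [-0.999, 0.026, -0.028]]
wrist_force: [-1.2, 0.4, -0.1]
gripper_width: 1.003
```

```bash
python3 - <<'E'
from h import *
snap('wrist','w15');to([.4187,-.3145,.18],153.6)
E
```

```text
t 23.1 tcp [ 0.4333 -0.2588  0.2337] F [ 0.2 -0.4  0. ] grip 1.001 
 turn units [ 0.1  -0.25 -0.27] shift units [-0.243 -0.929 -0.895]
```

View pics/w15.png

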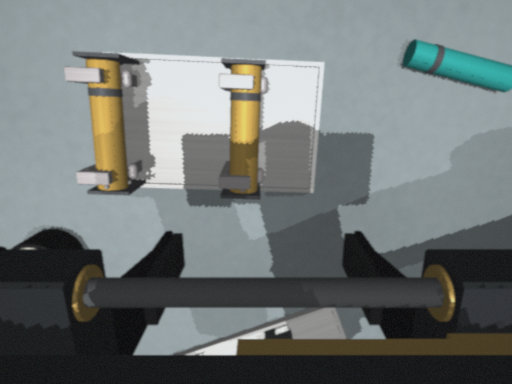

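```bash
python3 - <<'E'
from h import *
brass('w15',(220,55,272,200)); brass('w15',(80,50,135,195))
z=np.load('pics/w15.npz'); K,T=z['K'],z['T']
c=[ray(u,v,.008,K,T) for u,v in((324,63),(313,192))]; print(c,(c[0]+c[1])/2)
e=c[0]-c[1]; print(np.linalg.norm(e), np.degrees(np.arctan2(e[1],e[0])))
E
```

```text
w15 2761 rect [ 0.4191 -0.3149] [0.1044 0.0238] 63.4 ztop 0.0665 crown centre [ 0.4176 -0.3167] ang 63.2
w15 3404 rect [ 0.5185 -0.3644] [0.1046 0.0298] 61.5 ztop 0.0664 crown centre [ 0.5154 -0.3642] ang 63.4
[array([ 0.32943746, -0.33821684]), array([ 0.38438371, -0.22898904])] [ 0.35691059 -0.28360294]
0.12226939362539153 -116.70435070465054
```

move_arm --series '[[[0.1,-0.25,-0.27,-0.12,-0.46,-0.2,1],[0,0,0,-0.12,-0.47,-0.2,1],[0,0,0,0,0,-0.4,1],[0,0,0,0,0,0,1]]]'

```text
time_s: 23.6
tcp_pos: [0.4196, -0.3112, 0.1841]
ee_rot: [[-0.0, -0.898, 0.44], [0.002, 0.44, 0.898], [-1.0, 0.001, 0.001]]
wrist_force: [0.1, -0.1, -0.2]
gripper_width: 1.002
```

```bash
python3 - <<'E'
from h import *
to([.419,-.315,.116],153.4)
E
```

```text
t 23.6 tcp [ 0.4196 -0.3112  0.1841] F [ 0.1 -0.1 -0.2] grip 1.002 
 turn units [-0.01 -0.   -0.06] shift units [-0.01  -0.064 -1.135]
```

move_arm --series '[[[0,0,-0.06,-0.01,-0.06,-0.4,1],[0,0,0,0,0,-0.4,1],[0,0,0,0,0,-0.3,1],[0,0,0,0,0,0,1]]]'

```text
time_s: 24.1
tcp_pos: [0.4231, -0.3119, 0.121]
ee_rot: [[0.006, -0.898, 0.441], [-0.002, 0.441, 0.898], [-1.0, -0.006, 0.001]]
wrist_force: [-0.3, 0.0, 0.5]
gripper_width: 1.002
```

```bash
python3 - <<'E'
from h import *
snap('wrist','w16');to([.419,-.315,.116],153.4)
E
```

```text
t 24.15 tcp [ 0.4238 -0.3123  0.1219] F [ 0.3 -0.   0.5] grip 1.0 
 turn units [ 0.02  0.06 -0.06] shift units [-0.08  -0.046 -0.099]
```

View pics/w16.png

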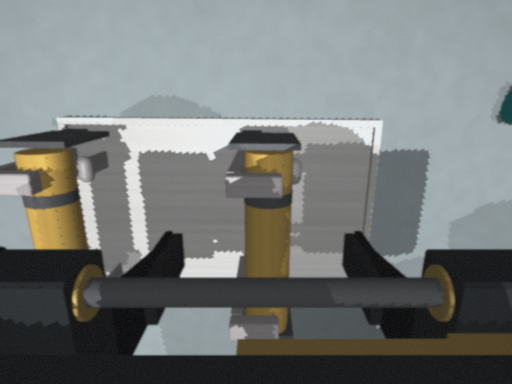

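move_arm --series '[[[0.02,0.06,-0.06,-0.07,-0.05,-0.1,1],[0,0,0,0,0,0,0.6],[0,0,0,0,0,0,0.4],[0,0,0,0,0,0,0.34],[0,0,0,0,0,0,0.34],[0,0,0,0,0,0,0.34]]]'

```text
time_s: 24.9
tcp_pos: [0.4211, -0.3156, 0.1189]
ee_rot: [[0.005, -0.894, 0.447], [-0.003, 0.447, 0.894], [-1.0, -0.005, -0.0]]
wrist_force: [0.4, 0.2, -0.2]
gripper_width: 0.51
```

```bash
python3 - <<'E'
from h import *
to([.419,-.315,.116],153.4)
E
```

```text
t 24.9 tcp [ 0.4211 -0.3156  0.1189] F [ 0.4  0.2 -0.2] grip 0.51 
 turn units [ 0.02  0.03 -0.  ] shift units [-0.035  0.011 -0.048]
```

move_arm --series '[[[0.02,0.04,0,-0.03,0,-0.05,0.34],[0,0,0,0,0,0,0.34],[0,0,0,0,0,0,0.34],[0,0,0,-0.07,0.035,-0.02,0.34],[0,0,0,-0.09,0.045,-0.02,0.34]]]'

```text
time_s: 25.52
tcp_pos: [0.414, -0.3129, 0.1151]
ee_rot: [[0.011, -0.895, 0.445], [-0.006, 0.445, 0.895], [-1.0, -0.012, -0.001]]
wrist_force: [7.1, -5.7, 3.9]
gripper_width: 0.338
```

```bash
python3 - <<'E'
from h import *
to([.391,-.301,.116],153.4)
E
```

```text
t 25.52 tcp [ 0.414  -0.3129  0.1151] F [ 7.1 -5.7  3.9] grip 0.338 
 turn units [ 0.04  0.08 -0.02] shift units [-0.383  0.198  0.015]
```

move_arm --series '[[[0.04,0.08,0,-0.1,0.05,-0.03,0.34],[0.03,0.06,0,-0.1,0.05,-0.03,0.34],[0.03,0.06,0,-0.1,0.05,-0.03,0.34]]]'

```text
time_s: 25.9
tcp_pos: [0.4113, -0.3115, 0.1181]
ee_rot: [[0.024, -0.899, 0.438], [-0.014, 0.438, 0.899], [-1.0, -0.027, -0.002]]
wrist_force: [5.0, -6.7, 3.1]
gripper_width: 0.341
```

```bash
python3 - <<'E'
from h import *
to([.391,-.301,.116],153.4)
E
```

```text
t 25.9 tcp [ 0.4113 -0.3115  0.1181] F [ 5.  -6.7  3.1] grip 0.341 
 turn units [ 0.1   0.17 -0.08] shift units [-0.338  0.174 -0.035]
```

move_arm --series '[[[0.12,0.2,-0.08,-0.12,0.06,-0.06,0.34],[0.06,0.12,0,-0.12,0.06,-0.04,0.34]]]'

```text
time_s: 26.15
tcp_pos: [0.4102, -0.3108, 0.1197]
ee_rot: [[0.014, -0.897, 0.442], [-0.007, 0.442, 0.897], [-1.0, -0.015, -0.0]]
wrist_force: [5.8, -6.2, 4.7]
gripper_width: 0.338
```

```bash
python3 - <<'E'
from h import *
to([.391,-.301,.116],153.4)
E
```

```text
t 26.15 tcp [ 0.4102 -0.3108  0.1197] F [ 5.8 -6.2  4.7] grip 0.338 
 turn units [ 0.05  0.1  -0.04] shift units [-0.32   0.163 -0.061]
```

move_arm --series '[[[0.06,0.12,-0.04,-0.15,0.08,-0.1,0.34],[0.06,0.12,0,-0.15,0.08,-0.06,0.34]]]'

```text
time_s: 26.4
tcp_pos: [0.4081, -0.309, 0.1194]
ee_rot: [[0.021, -0.898, 0.44], [-0.012, 0.44, 0.898], [-1.0, -0.024, -0.002]]
wrist_force: [5.9, -7.1, 4.7]
gripper_width: 0.341
```

```bash
python3 - <<'E'
from h import *
to([.391,-.301,.116],153.4)
E
```

```text
t 26.4 tcp [ 0.4081 -0.309   0.1194] F [ 5.9 -7.1  4.7] grip 0.341 
 turn units [ 0.09  0.15 -0.06] shift units [-0.285  0.133 -0.056]
```

move_arm --series '[[[0.1,0.18,-0.06,-0.15,0.08,-0.08,0.34],[0.06,0.12,0,-0.15,0.08,-0.06,0.34]]]'

```text
time_s: 26.65
tcp_pos: [0.3934, -0.3008, 0.1138]
ee_rot: [[-0.011, -0.895, 0.447], [0.005, 0.447, 0.895], [-1.0, 0.012, -0.0]]
wrist_force: [0.6, 0.2, -0.2]
gripper_width: 0.337
```

```bash
python3 - <<'E'
from h import *
to([.391,-.301,.116],153.4)
E
```

```text
t 26.65 tcp [ 0.3934 -0.3008  0.1138] F [ 0.6  0.2 -0.2] grip 0.337 
 turn units [-0.04 -0.08 -0.01] shift units [-0.04  -0.004  0.037]
```

Released from the jaws. I'll retreat up along tool +z and look.

move_arm --series '[[[0,0,0,0,0,0.4,0.5],[0,0,0,0,0,0.8,0.8],[0,0,0,0.4,0.7,0.5,0.8],[0,0,0,0.2,0.4,0,0.8],[0,0,0,0,0,0,0.8]]]'

```text
time_s: 27.28
tcp_pos: [0.4207, -0.2298, 0.2135]
ee_rot: [[-0.03, -0.893, 0.45], [0.015, 0.45, 0.893], [-0.999, 0.034, -0.001]]
wrist_force: [0.5, 0.4, -0.2]
gripper_width: 0.777
```

```bash
python3 - <<'E'
from h import *
snap('wrist','w17');to([.391,-.301,.116],153.4)
E
```

```text
t 27.32 tcp [ 0.4205 -0.2305  0.2135] F [-1.2 -0.1  0.2] grip 0.78 
 turn units [-0.1  -0.22  0.02] shift units [-0.492 -1.176 -1.624]
```

View pics/w17.png

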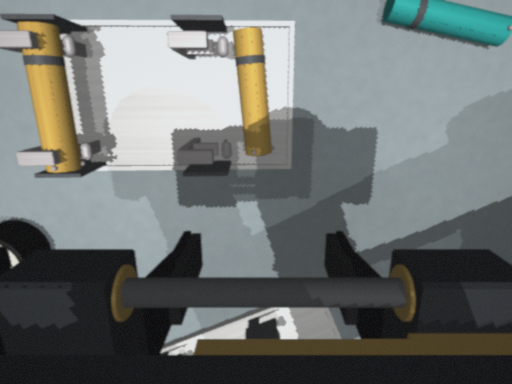

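```bash
python3 - <<'E'
from h import *
q=brass('w17',(228,22,282,162),(.0,.09))
# height along axis
c=q[:,:2].mean(0);a=np.radians(61);t=(q[:,:2]-c)@[np.cos(a),np.sin(a)]
for x in (-.04,-.02,0,.02,.04): print(x,np.percentile(q[abs(t-x)<.006][:,2],95).round(4))
E
```

```text
w17 3109 rect [ 0.386  -0.3027] [0.0996 0.0224] 68.3 ztop 0.0276 crown centre [ 0.3849 -0.3039] ang 68.5
-0.04 0.0277
-0.02 0.0276
0 0.0275
0.02 0.0276
0.04 0.0275
```

move_arm --series '[[[-0.1,-0.22,0,-0.29,-0.6,0,0.75],[0,0,0.62,-0.28,-0.6,-0.3,0.75],[0,0,0,0,0,-0.6,0.75],[0,0,0,0,0,-0.5,0.75],[0,0,0,0,0,0,0.75]]]'

```text
time_s: 27.95
tcp_pos: [0.3784, -0.3058, 0.1239]
ee_rot: [[-0.01, -0.928, 0.373], [0.004, 0.373, 0.928], [-1.0, 0.01, -0.0]]
wrist_force: [1.2, -0.2, 0.4]
gripper_width: 0.75
```

```bash
python3 - <<'E'
from h import *
to([.386,-.3027,.081],158.4)
E
```

```text
t 27.95 tcp [ 0.3784 -0.3058  0.1239] F [ 1.2 -0.2  0.4] grip 0.75 
 turn units [-0.03 -0.07  0.03] shift units [ 0.127  0.051 -0.715]
```

move_arm --series '[[[-0.03,-0.07,0.03,0.12,0.05,-0.2,0.75],[0,0,0,0,0,-0.3,0.75],[0,0,0,0,0,-0.15,0.75],[0,0,0,0,0,0,0.75]]]'

```text
time_s: 28.45
tcp_pos: [0.3856, -0.3044, 0.0867]
ee_rot: [[0.002, -0.929, 0.369], [-0.002, 0.369, 0.929], [-1.0, -0.003, -0.001]]
wrist_force: [-0.3, -0.1, 0.2]
gripper_width: 0.751
```

```bash
python3 - <<'E'
from h import *
snap('wrist','w18');to([.386,-.3027,.081],158.4)
E
```

```text
t 28.5 tcp [ 0.3859 -0.3045  0.0871] F [ 0.2 -0.2  0.2] grip 0.753 
 turn units [0.02 0.02 0.01] shift units [ 0.002  0.03  -0.101]
```

View pics/w18.png

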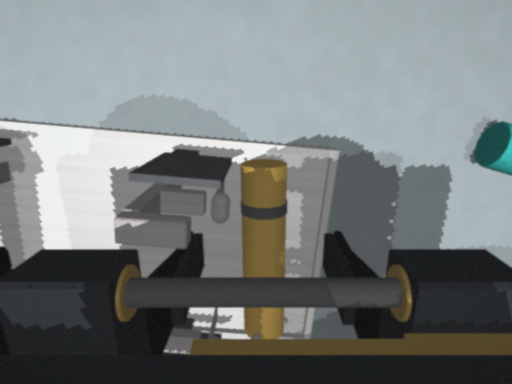

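move_arm --series '[[[0.02,0.02,0,0,0.02,-0.09,0.75],[0,0,0,0,0,0,0.3],[0,0,0,0,0,0,0],[0,0,0,0,0,0,0],[0,0,0,0,0,0,0],[0,0,0,0,0,0,0],[0,0,0,0,0,0,0]]]'

```text
time_s: 29.38
tcp_pos: [0.3866, -0.3035, 0.0831]
ee_rot: [[0.003, -0.93, 0.369], [-0.001, 0.369, 0.93], [-1.0, -0.003, 0.0]]
wrist_force: [0.5, 0.9, -0.9]
gripper_width: 0.272
```

move_arm --series '[[[0,0,0,0,0,0,0.36],[0,0,0,0,0,0,0.36],[0,0,0,0,0,-0.07,0.36],[0,0,0,0,0,-0.02,0.36],[0,0,0,0,0,0,0.36]]]'

```text
time_s: 30.0
tcp_pos: [0.3866, -0.3036, 0.0772]
ee_rot: [[0.002, -0.93, 0.369], [-0.001, 0.369, 0.93], [-1.0, -0.003, 0.0]]
wrist_force: [-0.5, -1.0, 0.2]
gripper_width: 0.363
```

move_arm --series '[[[0,0,0,0,0,0.04,0.36],[0,0,0,0,0,0,0],[0,0,0,0,0,0,0],[0,0,0,0,0,0,0]]]'

```text
time_s: 30.5
tcp_pos: [0.3865, -0.3035, 0.0798]
ee_rot: [[0.002, -0.93, 0.369], [-0.001, 0.369, 0.93], [-1.0, -0.002, 0.0]]
wrist_force: [1.0, -0.6, -0.7]
gripper_width: 0.268
```

move_arm --series '[[[0,0,0,0,0,0,0],[0,0,0,0,0,0.2,0],[0,0,0,0,0,0.5,0],[0,0,0,0,0,0.8,0],[0,0,0,0,0,0.8,0],[0,0,0,0,0,0.7,0],[0,0,0,0,0,0,0]]]'

```text
time_s: 31.38
tcp_pos: [0.3842, -0.3026, 0.2682]
ee_rot: [[0.002, -0.929, 0.369], [-0.001, 0.369, 0.929], [-1.0, -0.002, 0.0]]
wrist_force: [-0.7, 0.5, -1.5]
gripper_width: 0.268
```

```bash
python3 - <<'E'
from h import *
snap('wrist','w19');to([.5275,.2472,.25],126)
E
```

```text
t 31.43 tcp [ 0.3831 -0.302   0.266 ] F [-1.2  0.4 -2.1] grip 0.265 
 turn units [-0.02 -0.01 -4.04] shift units [ 2.406  9.153 -0.266]
```

View pics/w19.png

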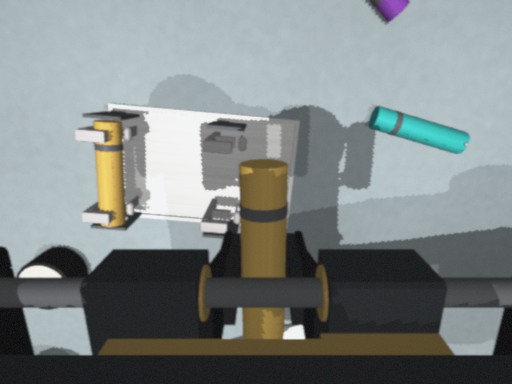

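move_arm --series '[[[0,0,-0.27,0.24,0.4,0,0],[0,0,-0.27,0.24,0.62,0,0],[0,0,-0.27,0.24,0.62,0,0],[0,0,-0.27,0.24,0.62,0,0],[0,0,-0.27,0.24,0.62,0,0],[0,0,-0.27,0.24,0.62,0,0],[0,0,-0.27,0.24,0.62,0,0],[0,0,-0.27,0.24,0.62,0,0],[0,0,-0.27,0.24,0.62,0,0],[0,0,-0.27,0.24,0.62,0,0],[0,0,-0.27,0,0.62,0,0],[0,0,-0.27,0,0.62,0,0],[0,0,-0.27,0,0.62,0,0],[0,0,-0.27,0,0.62,0,0],[0,0,-0.27,0,0.5,0,0],[0,0,0,0,0.2,0,0],[0,0,0,0,0,0,0]]]'

```text
time_s: 33.55
tcp_pos: [0.5125, 0.2631, 0.2358]
ee_rot: [[-0.058, -0.563, 0.824], [0.004, 0.826, 0.564], [-0.998, 0.037, -0.046]]
wrist_force: [-0.3, 0.1, -1.8]
gripper_width: 0.265
```

```bash
python3 - <<'E'
from h import *
snap('wrist','w20');to([.5275,.2472,.18],126)
E
```

```text
t 33.6 tcp [0.5125 0.2625 0.2357] F [-0.2 -0.2 -1.9] grip 0.266 
 turn units [-0.02 -0.42  0.21] shift units [ 0.251 -0.256 -0.929]
```

View pics/w20.png

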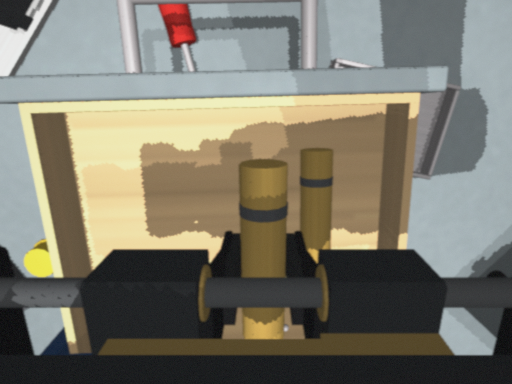

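move_arm --series '[[[-0.02,-0.42,0.21,0.25,-0.25,-0.2,0],[0,0,0,0,0,-0.4,0],[0,0,0,0,0,-0.1,0],[0,0,0,0,0,0,0]]]'

```text
time_s: 34.1
tcp_pos: [0.5279, 0.2426, 0.1932]
ee_rot: [[0.001, -0.586, 0.811], [-0.001, 0.811, 0.586], [-1.0, -0.001, 0.0]]
wrist_force: [0.2, -0.3, -0.2]
gripper_width: 0.266
```

```bash
python3 - <<'E'
from h import *
to([.5275,.2472,.157],126)
E
```

```text
t 34.1 tcp [0.5279 0.2426 0.1932] F [ 0.2 -0.3 -0.2] grip 0.266 
 turn units [0.01 0.01 0.02] shift units [-0.006  0.076 -0.604]
```

move_arm --series '[[[0,0,0.02,0,0.07,-0.3,0],[0,0,0,0,0,-0.2,0],[0,0,0,0,0,-0.06,0],[0,0,0,0,0,0,0]]]'

```text
time_s: 34.6
tcp_pos: [0.5295, 0.247, 0.1622]
ee_rot: [[0.006, -0.588, 0.809], [0.002, 0.809, 0.588], [-1.0, -0.002, 0.006]]
wrist_force: [-0.7, -1.1, -1.0]
gripper_width: 0.265
```

```bash
python3 - <<'E'
from h import *
to([.5275,.2472,.157],126)
E
```

```text
t 34.6 tcp [0.5295 0.247  0.1622] F [-0.7 -1.1 -1. ] grip 0.265 
 turn units [-0.02  0.04 -0.  ] shift units [-0.034  0.003 -0.086]
```

move_arm --series '[[[0,0.03,0,0,0,-0.07,0],[0,0,0,0,0,0,0],[0,0,0,0,0,0,0.3],[0,0,0,0,0,0,0.35],[0,0,0,0,0,0,0.4],[0,0,0,0,0,0,0.42],[0,0,0,0,0,0.2,0.42],[0,0,0,0,0,0.6,0.42],[0,0,0,0.3,0,0.8,0.42],[0,0,0,0.3,0.1,0.6,0.5],[0,0,0,0,0,0,0.6]]]'

```text
time_s: 35.98
tcp_pos: [0.5672, 0.2532, 0.3003]
ee_rot: [[0.008, -0.589, 0.808], [0.005, 0.808, 0.589], [-1.0, -0.001, 0.01]]
wrist_force: [-0.1, -0.5, -0.0]
gripper_width: 0.541
```

```bash
python3 - <<'E'
from h import *
snap('wrist','w21');to([.45,-.25,.25],153.4)
E
```

```text
t 36.02 tcp [0.566  0.2527 0.2984] F [-0.1  0.1 -0.1] grip 0.563 
 turn units [-0.03  0.03  3.41] shift units [-1.933 -8.379 -0.806]
```

View pics/w21.png

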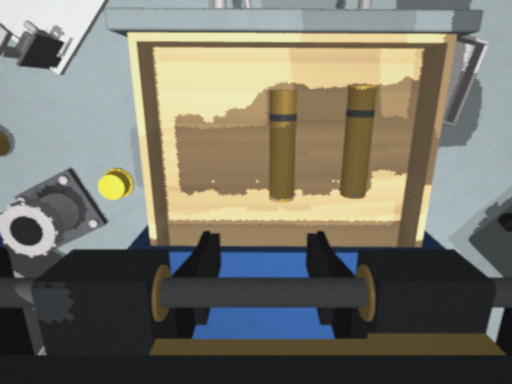

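move_arm --series '[[[0,0,0.24,0,-0.5,0,0.6],[0,0,0.24,0,-0.65,0,0.7],[0,0,0.24,0,-0.65,0,0.8],[0,0,0.24,0,-0.65,0,0.9],[0,0,0.24,0,-0.65,0,1],[0,0,0.24,0,-0.65,0,1],[0,0,0.24,0,-0.65,0,1],[0,0,0.24,0,-0.65,-0.1,1],[0,0,0.24,0,-0.65,-0.15,1],[0,0,0.24,0,-0.65,-0.15,1],[0,0,0.24,0,-0.65,-0.15,1],[0,0,0.24,0,-0.65,-0.15,1],[0,0,0.24,0,-0.65,-0.1,1],[0,0,0.24,0,-0.55,-0.1,1],[0,0,0,0,0,0,1]]]'

```text
time_s: 37.9
tcp_pos: [0.5469, -0.2929, 0.2239]
ee_rot: [[-0.036, -0.898, 0.438], [-0.001, 0.438, 0.899], [-0.999, 0.032, -0.017]]
wrist_force: [0.2, -0.2, -0.6]
gripper_width: 1.001
```

```bash
python3 - <<'E'
from h import *
snap('wrist','w22');to([.518,-.364,.18],153.4)
E
```

```text
t 37.95 tcp [ 0.547  -0.292   0.2243] F [-1.   0.4 -0.4] grip 0.999 
 turn units [ 0.01 -0.26 -0.08] shift units [-0.484 -1.2   -0.738]
```

View pics/w22.png

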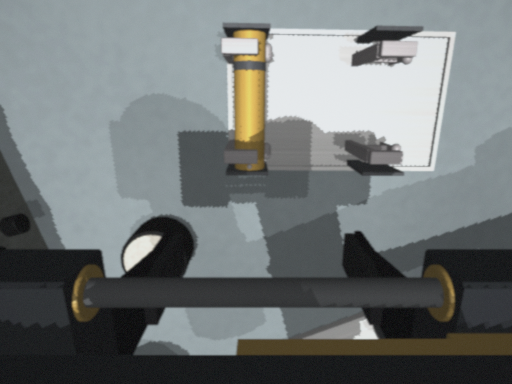

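```bash
python3 - <<'E'
from h import *
brass('w22',(228,25,275,175))
E
```

```text
w22 3165 rect [ 0.5174 -0.3643] [0.1046 0.0236] 63.3 ztop 0.0666 crown centre [ 0.5169 -0.3645] ang 63.5
```

move_arm --series '[[[0,-0.26,-0.08,-0.24,-0.6,-0.1,1],[0,0,0,-0.24,-0.58,-0.1,1],[0,0,0,0,0,-0.3,1],[0,0,0,0,0,0,1]]]'

```text
time_s: 38.45
tcp_pos: [0.5169, -0.3596, 0.193]
ee_rot: [[-0.001, -0.896, 0.444], [0.001, 0.444, 0.896], [-1.0, 0.001, 0.001]]
wrist_force: [-0.2, 0.7, -0.1]
gripper_width: 1.001
```

```bash
python3 - <<'E'
from h import *
to([.518,-.364,.115],153.4)
E
```

```text
t 38.45 tcp [ 0.5169 -0.3596  0.193 ] F [-0.2  0.7 -0.1] grip 1.001 
 turn units [-0.01 -0.   -0.03] shift units [ 0.018 -0.074 -1.3  ]
```

move_arm --series '[[[0,0,-0.03,0.01,-0.07,-0.4,1],[0,0,0,0,0,-0.5,1],[0,0,0,-0.04,0.01,-0.3,1],[0,0,0,0,0,0,0.9]]]'

```text
time_s: 38.95
tcp_pos: [0.518, -0.3595, 0.1236]
ee_rot: [[0.004, -0.897, 0.442], [-0.002, 0.442, 0.897], [-1.0, -0.005, 0.0]]
wrist_force: [-0.1, -0.0, -0.5]
gripper_width: 0.952
```

```bash
python3 - <<'E'
from h import *
snap('wrist','w23');to([.518,-.364,.115],153.4)
E
```

```text
t 39.0 tcp [ 0.5187 -0.3599  0.1247] F [ 0.6  0.4 -0.5] grip 0.932 
 turn units [ 0.02  0.05 -0.05] shift units [-0.012 -0.068 -0.161]
```

View pics/w23.png

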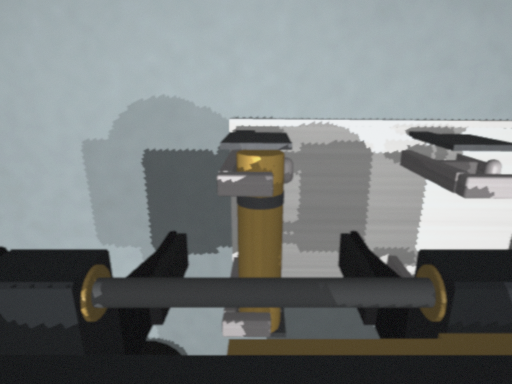

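move_arm --series '[[[0.02,0.05,-0.05,-0.02,-0.06,-0.15,0.8],[0,0,0,0,0,-0.02,0.34],[0,0,0,0,0,0,0.34],[0,0,0,0,0,0,0.34],[0,0,0,0,0,0,0.34],[0,0,0,0,0,0,0.34],[0,0,0,0,0,0,0.34]]]'

```text
time_s: 39.88
tcp_pos: [0.5194, -0.364, 0.1177]
ee_rot: [[0.005, -0.895, 0.447], [-0.003, 0.447, 0.895], [-1.0, -0.005, -0.001]]
wrist_force: [-0.5, -0.2, 0.5]
gripper_width: 0.346
```

```bash
python3 - <<'E'
from h import *
to([.518,-.364,.115],153.4)
E
```

```text
t 39.88 tcp [ 0.5194 -0.364   0.1177] F [-0.5 -0.2  0.5] grip 0.346 
 turn units [ 0.02  0.03 -0.01] shift units [-0.024  0.    -0.045]
```

move_arm --series '[[[0.02,0.03,0,-0.07,0.035,-0.06,0.34],[0.04,0.08,0,-0.12,0.06,-0.04,0.34],[0.04,0.08,0,-0.12,0.06,-0.04,0.34],[0.06,0.12,0,-0.14,0.07,-0.05,0.34]]]'

```text
time_s: 40.38
tcp_pos: [0.5108, -0.3595, 0.1171]
ee_rot: [[0.012, -0.898, 0.439], [-0.009, 0.439, 0.898], [-1.0, -0.015, -0.003]]
wrist_force: [8.9, -7.0, 5.0]
gripper_width: 0.342
```

```bash
python3 - <<'E'
from h import *
to([.491,-.350,.115],153.4)
E
```

```text
t 40.38 tcp [ 0.5108 -0.3595  0.1171] F [ 8.9 -7.   5. ] grip 0.342 
 turn units [ 0.06  0.09 -0.07] shift units [-0.331  0.158 -0.035]
```

move_arm --series '[[[0.07,0.12,-0.07,-0.14,0.07,-0.07,0.34],[0.06,0.12,0,-0.14,0.07,-0.06,0.34],[0.06,0.12,0,-0.14,0.07,-0.06,0.34]]]'

```text
time_s: 40.75
tcp_pos: [0.5069, -0.3573, 0.1205]
ee_rot: [[0.02, -0.898, 0.44], [-0.015, 0.439, 0.898], [-1.0, -0.024, -0.004]]
wrist_force: [7.0, -5.9, 7.4]
gripper_width: 0.336
```

```bash
python3 - <<'E'
from h import *
to([.491,-.350,.115],153.4)
E
```

```text
t 40.75 tcp [ 0.5069 -0.3573  0.1205] F [ 7.  -5.9  7.4] grip 0.336 
 turn units [ 0.11  0.14 -0.07] shift units [-0.265  0.122 -0.092]
```

move_arm --series '[[[0.11,0.16,-0.07,-0.14,0.07,-0.12,0.34],[0.06,0.12,0,-0.14,0.07,-0.08,0.34]]]'

```text
time_s: 41.0
tcp_pos: [0.5006, -0.3536, 0.1167]
ee_rot: [[0.009, -0.896, 0.444], [-0.006, 0.444, 0.896], [-1.0, -0.011, -0.001]]
wrist_force: [-0.2, 0.0, 0.5]
gripper_width: 0.343
```

```bash
python3 - <<'E'
from h import *
to([.491,-.350,.115],153.4)
E
```

```text
t 41.0 tcp [ 0.5006 -0.3536  0.1167] F [-0.2  0.   0.5] grip 0.343 
 turn units [ 0.04  0.07 -0.03] shift units [-0.16   0.06  -0.028]
```

move_arm --series '[[[0.04,0.07,-0.03,-0.14,0.07,-0.02,0.34],[0,0,0,-0.05,0.025,0,0.34],[0,0,0,0,0,0,0.34]]]'

```text
time_s: 41.38
tcp_pos: [0.4853, -0.3461, 0.1136]
ee_rot: [[-0.008, -0.893, 0.449], [0.004, 0.449, 0.893], [-1.0, 0.009, -0.0]]
wrist_force: [-0.1, -0.2, -0.8]
gripper_width: 0.341
```

```bash
python3 - <<'E'
from h import *
snap('wrist','w24');to([.491,-.350,.115],153.4)
E
```

```text
t 41.42 tcp [ 0.4854 -0.3462  0.1136] F [ 0.4 -0.4 -0.2] grip 0.341 
 turn units [-0.03 -0.06  0.01] shift units [ 0.093 -0.064  0.023]
```

View pics/w24.png

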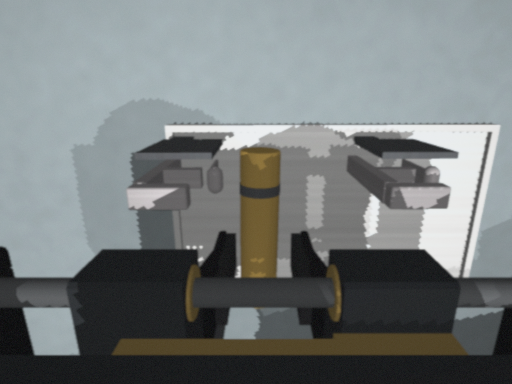

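```bash
python3 - <<'E'
from h import *
q=brass('w24',(225,140,295,310),(.0,.09))
E
```

```text
w24 4414 rect [ 0.4821 -0.3554] [0.0819 0.0236] 63.4 ztop 0.0274 crown centre [ 0.4806 -0.358 ] ang 62.3
```

move_arm --series '[[[-0.03,-0.06,0,0.01,-0.01,0.05,0.7],[0,0,0,0,0,0,0.7],[0,0,0,0,0,0,0.7],[0,0,0,0,0,-0.2,0.7],[0,0,0,0,0,-0.3,0.7],[0,0,0,0,0,0,0.7]]]'

```text
time_s: 42.18
tcp_pos: [0.4857, -0.3467, 0.0843]
ee_rot: [[-0.001, -0.893, 0.449], [-0.0, 0.449, 0.893], [-1.0, 0.0, -0.0]]
wrist_force: [-0.3, 1.2, 0.5]
gripper_width: 0.701
```

```bash
python3 - <<'E'
from h import *
snap('wrist','w25');to([.4861,-.3474,.0795],153.4)
E
```

```text
t 42.23 tcp [ 0.4863 -0.347   0.0852] F [-0.2  1.4  0.1] grip 0.699 
 turn units [0.01 0.01 0.01] shift units [-0.003 -0.007 -0.095]
```

View pics/w25.png

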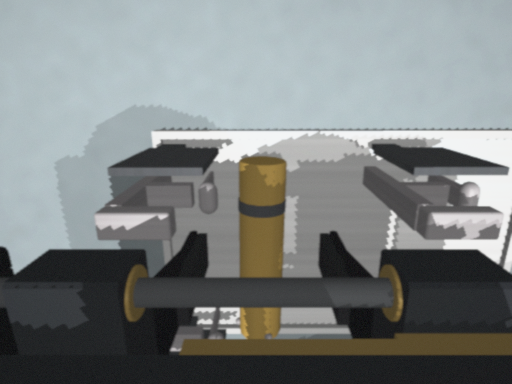

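move_arm --series '[[[0,0,0,0,0,-0.08,0.7],[0,0,0,0,0,0,0.2],[0,0,0,0,0,0,0],[0,0,0,0,0,0,0],[0,0,0,0,0,0,0],[0,0,0,0,0,0,0],[0,0,0,0,0,0,0]]]'

```text
time_s: 43.1
tcp_pos: [0.4871, -0.3473, 0.0817]
ee_rot: [[0.004, -0.894, 0.449], [-0.002, 0.449, 0.894], [-1.0, -0.004, -0.0]]
wrist_force: [-0.5, -1.1, 0.4]
gripper_width: 0.266
```

move_arm --series '[[[0,0,0,0,0,0.2,0],[0,0,0,0,0,0.4,0],[0,0,0,0,0,0.8,0],[0,0,0,0,0,0.8,0],[0,0,0,0,0,0.8,0],[0,0,0,0,0,0,0]]]'

```text
time_s: 43.85
tcp_pos: [0.485, -0.3465, 0.2693]
ee_rot: [[0.003, -0.893, 0.449], [-0.002, 0.449, 0.893], [-1.0, -0.003, -0.0]]
wrist_force: [-1.0, 0.6, -2.7]
gripper_width: 0.26
```

```bash
python3 - <<'E'
from h import *
snap('wrist','w26');to([.567,.193,.25],126)
E
```

```text
t 43.9 tcp [ 0.4838 -0.3457  0.2665] F [-0.   0.3 -2.3] grip 0.265 
 turn units [-0.01 -0.01 -3.41] shift units [ 1.387  8.978 -0.275]
```

View pics/w26.png

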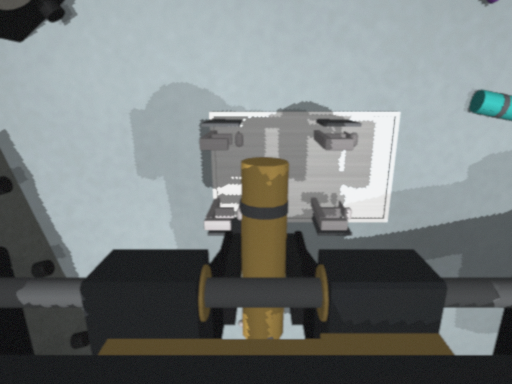

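move_arm --series '[[[0,0,-0.23,0.12,0.4,0,0],[0,0,-0.23,0.12,0.62,0,0],[0,0,-0.23,0.12,0.62,0,0],[0,0,-0.23,0.12,0.62,0,0],[0,0,-0.23,0.12,0.62,0,0],[0,0,-0.23,0.12,0.62,0,0],[0,0,-0.23,0.12,0.62,0,0],[0,0,-0.23,0.12,0.62,0,0],[0,0,-0.23,0.12,0.62,0,0],[0,0,-0.23,0.12,0.62,0,0],[0,0,-0.23,0.12,0.62,0,0],[0,0,-0.23,0.1,0.62,0,0],[0,0,-0.23,0,0.62,0,0],[0,0,-0.23,0,0.5,0,0],[0,0,-0.2,0,0.2,0,0],[0,0,0,0,0,0,0]]]'

```text
time_s: 45.9
tcp_pos: [0.5546, 0.1831, 0.2398]
ee_rot: [[-0.051, -0.566, 0.823], [0.011, 0.823, 0.567], [-0.999, 0.038, -0.036]]
wrist_force: [-1.1, 0.1, -1.9]
gripper_width: 0.264
```

```bash
python3 - <<'E'
from h import *
snap('wrist','w27');to([.567,.193,.18],126)
E
```

```text
t 45.95 tcp [0.5545 0.1826 0.2397] F [ 0.7  0.8 -1.7] grip 0.264 
 turn units [-0.07 -0.37  0.18] shift units [ 0.208  0.173 -0.996]
```

View pics/w27.png

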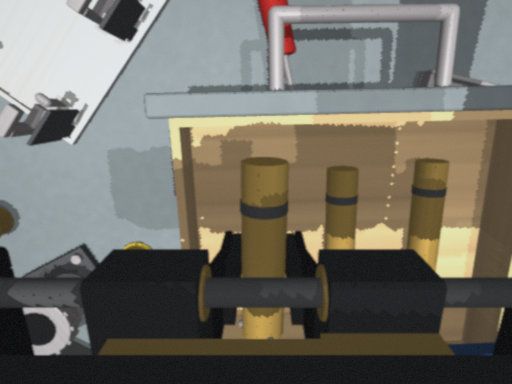

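move_arm --series '[[[-0.07,-0.37,0.18,0.2,0.17,-0.2,0],[0,0,0,0,0,-0.5,0],[0,0,0,0,0,-0.1,0],[0,0,0,0,0,0,0]]]'

```text
time_s: 46.45
tcp_pos: [0.5664, 0.1896, 0.19]
ee_rot: [[-0.001, -0.587, 0.81], [-0.002, 0.81, 0.587], [-1.0, -0.001, -0.002]]
wrist_force: [0.1, -0.6, -0.6]
gripper_width: 0.266
```

```bash
python3 - <<'E'
from h import *
to([.567,.193,.159],126)
E
```

```text
t 46.45 tcp [0.5664 0.1896 0.19  ] F [ 0.1 -0.6 -0.6] grip 0.266 
 turn units [ 0.01 -0.01  0.01] shift units [ 0.01   0.057 -0.517]
```

move_arm --series '[[[0,0,0,0,0.05,-0.25,0],[0,0,0,0,0,-0.15,0],[0,0,0,0,0,-0.05,0],[0,0,0,0,0,0,0]]]'

```text
time_s: 46.95
tcp_pos: [0.5673, 0.1926, 0.1631]
ee_rot: [[0.002, -0.586, 0.81], [-0.001, 0.81, 0.586], [-1.0, -0.002, 0.001]]
wrist_force: [0.6, -0.0, -2.0]
gripper_width: 0.264
```

```bash
python3 - <<'E'
from h import *
to([.567,.193,.159],126)
E
```

```text
t 46.95 tcp [0.5673 0.1926 0.1631] F [ 0.6 -0.  -2. ] grip 0.264 
 turn units [0.   0.02 0.01] shift units [-0.005  0.007 -0.069]
```

move_arm --series '[[[0,0.02,0,0,0,-0.06,0],[0,0,0,0,0,0,0],[0,0,0,0,0,0,0.3],[0,0,0,0,0,0,0.35],[0,0,0,0,0,0,0.4],[0,0,0,0,0,0,0.42],[0,0,0,0,0,0.2,0.42],[0,0,0,0,0,0.6,0.42],[0,0,0,0.2,0.2,0.8,0.42],[0,0,0,0.2,0.5,0.6,0.5],[0,0,0,0,0,0,0.6]]]'

```text
time_s: 48.32
tcp_pos: [0.5927, 0.2354, 0.3018]
ee_rot: [[0.006, -0.587, 0.81], [0.002, 0.81, 0.587], [-1.0, -0.002, 0.006]]
wrist_force: [-0.1, -0.4, -0.8]
gripper_width: 0.537
```

```bash
python3 - <<'E'
from h import *
snap('wrist','w28');snap('scene','s28'); to([.39,.15,.25],216)
E
```

```text
t 48.42 tcp [0.5909 0.2334 0.298 ] F [-1.1 -0.1 -0.1] grip 0.578 
 turn units [1.000e-02 0.000e+00 1.127e+01] shift units [-3.348 -1.391 -0.801]
```

View pics/w28.png

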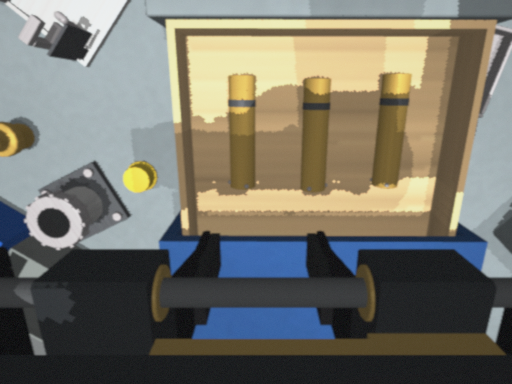

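View pics/s28.png

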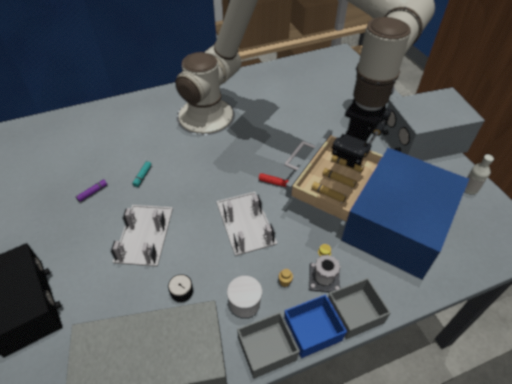

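move_arm --series '[[[0,0,0.8,-0.22,-0.09,0,0.6],[0,0,0.8,-0.22,-0.09,0,0.6],[0,0,0.8,-0.22,-0.09,0,0.5],[0,0,0.8,-0.22,-0.09,0,0.4],[0,0,0.8,-0.22,-0.09,0,0.37],[0,0,0.8,-0.22,-0.09,0,0.37],[0,0,0.8,-0.22,-0.09,0,0.37],[0,0,0.8,-0.22,-0.09,0,0.37],[0,0,0.8,-0.22,-0.09,0,0.37],[0,0,0.8,-0.22,-0.09,0,0.37],[0,0,0.8,-0.22,-0.09,0,0.37],[0,0,0.8,-0.22,-0.09,0,0.37],[0,0,0.8,-0.22,-0.09,0,0.37],[0,0,0.8,-0.22,-0.09,0,0.37],[0,0,0,0,0,0,0.37]]]'

```text
time_s: 50.3
tcp_pos: [0.3848, 0.1371, 0.2758]
ee_rot: [[-0.012, -0.791, -0.612], [-0.048, -0.611, 0.791], [-0.999, 0.039, -0.03]]
wrist_force: [-0.2, -0.4, 0.5]
gripper_width: 0.366
```

```bash
python3 - <<'E'
from h import *
im,d,K,T=snap('wrist','w29'); to([.406,.16,.168],216)
P=pts(d,K,T); ex=np.array([np.cos(np.radians(36)),np.sin(np.radians(36))]);ey=np.array([-ex[1],ex[0]])
U=P[...,:2]@ex;V=P[...,:2]@ey
m=(P[...,2]>.105)&(P[...,2]<.12)&(U<.445)&(U>.38)
print(m.sum(),np.percentile(U[m],[5,50,95]),np.percentile(V[m],[2,98]))
E
```

```text
t 50.35 tcp [0.3854 0.1375 0.2759] F [-0.7 -0.4 -0.3] grip 0.373 
 turn units [ 0.34 -0.09 -0.21] shift units [ 0.343  0.376 -1.799]
1470 [0.41888402 0.42448636 0.44082652] [-0.16614439 -0.08559011]
```

View pics/w29.png

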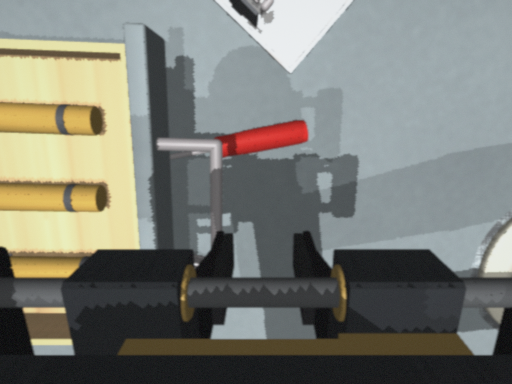

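move_arm --series '[[[0.34,-0.09,-0.21,0.34,0.39,0,0.37],[0,0,0,0,0,-0.5,0.37],[0,0,0,0,0,0,0.37]]]'

```text
time_s: 50.72
tcp_pos: [0.4073, 0.1612, 0.2445]
ee_rot: [[-0.0, -0.813, -0.582], [0.001, -0.582, 0.813], [-1.0, 0.0, 0.001]]
wrist_force: [-0.3, 0.5, -0.2]
gripper_width: 0.365
```

```bash
python3 - <<'E'
from h import *
to([.406,.1616,.168],216)
E
```

```text
t 50.73 tcp [0.4073 0.1612 0.2445] F [-0.3  0.5 -0.2] grip 0.365 
 turn units [-0.   -0.    0.05] shift units [-0.021  0.007 -1.275]
```

move_arm --series '[[[0,0,0.05,-0.02,0,-0.4,0.37],[0,0,0,0,0,-0.5,0.37],[0,0,0,0,0,-0.3,0.37],[0,0,0,0,0,-0.08,0.37],[0,0,0,0,0,0,0],[0,0,0,0,0,0,0],[0,0,0,0,0,0,0],[0,0,0,0,0,0,0]]]'

```text
time_s: 51.72
tcp_pos: [0.4107, 0.1632, 0.1714]
ee_rot: [[0.009, -0.811, -0.585], [0.005, -0.585, 0.811], [-1.0, -0.01, -0.001]]
wrist_force: [1.6, 0.3, -4.8]
gripper_width: 0.105
```

```bash
python3 - <<'E'
from h import *
to([.406,.1616,.168],216)
E
```

```text
t 51.73 tcp [0.4107 0.1632 0.1714] F [ 1.6  0.3 -4.8] grip 0.105 
 turn units [-0.04  0.06  0.02] shift units [-0.078 -0.026 -0.057]
```

move_arm --series '[[[0,0,0,0.08,0.06,0,0],[0,0,0,0.13,0.095,0,0],[0,0,0,0.16,0.118,0,0],[0,0,0,0.16,0.118,0,0],[0,0,0,0.16,0.118,0,0],[0,0,0,0.16,0.118,0,0],[0,0,0,0.16,0.118,0,0],[0,0,0,0.16,0.118,0,0],[0,0,0,0.16,0.118,0,0],[0,0,0,0.16,0.118,0,0]]]'

```text
time_s: 52.98
tcp_pos: [0.5065, 0.2325, 0.1715]
ee_rot: [[0.008, -0.811, -0.585], [0.002, -0.585, 0.811], [-1.0, -0.008, -0.003]]
wrist_force: [0.3, -3.5, -0.7]
gripper_width: 0.1
```

```bash
python3 - <<'E'
from h import *
to([.4107+.1736*.809,.1632+.1736*.588,.170],216)
E
```

```text
t 52.98 tcp [0.5065 0.2325 0.1715] F [ 0.3 -3.5 -0.7] grip 0.1 
 turn units [-0.01  0.06  0.02] shift units [ 0.745  0.547 -0.024]
```

move_arm --series '[[[0,0,0,0.14,0.103,0,0],[0,0,0,0.14,0.103,0,0],[0,0,0,0.14,0.103,0,0],[0,0,0,0.14,0.103,0,0],[0,0,0,0.1,0.073,0,0]]]'

```text
time_s: 53.6
tcp_pos: [0.5481, 0.2626, 0.1714]
ee_rot: [[0.004, -0.811, -0.585], [-0.002, -0.585, 0.811], [-1.0, -0.003, -0.004]]
wrist_force: [-11.5, -6.4, 10.3]
gripper_width: 0.101
```

```bash
python3 - <<'E'
from h import *
to([.4107+.1736*.809,.1632+.1736*.588,.170],216)
E
```

```text
t 53.6 tcp [0.5481 0.2626 0.1714] F [-11.5  -6.4  10.3] grip 0.101 
 turn units [0.01 0.03 0.02] shift units [ 0.05   0.045 -0.023]
```

move_arm --series '[[[0,0,0,0.06,0.044,-0.01,0],[0,0,0,0.06,0.044,-0.02,0]]]'

```text
time_s: 53.85
tcp_pos: [0.5493, 0.2634, 0.1713]
ee_rot: [[-0.014, -0.811, -0.585], [-0.016, -0.584, 0.811], [-1.0, 0.021, -0.004]]
wrist_force: [-11.9, -7.2, 13.7]
gripper_width: 0.104
```

```bash
python3 - <<'E'
from h import *
to([.4107+.1736*.809,.1632+.1736*.588,.170],216)
E
```

```text
t 53.85 tcp [0.5493 0.2634 0.1713] F [-11.9  -7.2  13.7] grip 0.104 
 turn units [ 0.11 -0.1   0.03] shift units [ 0.031  0.031 -0.021]
```

move_arm --series '[[[0,0,0,0,0,0,0],[0,0,0,0,0,0,0.33],[0,0,0,0,0,0,0.33],[0,0,0,0,0,0,0.33],[0,0,0,0,0,0.3,0.33],[0,0,0,0,0,0.7,0.33],[0,0,0,0,0,0.7,0.5],[0,0,0,-0.6,0.3,0.4,0.6],[0,0,0,0,0,0,0.6]]]'

```text
time_s: 54.98
tcp_pos: [0.5138, 0.2858, 0.3016]
ee_rot: [[-0.01, -0.811, -0.585], [-0.009, -0.585, 0.811], [-1.0, 0.013, -0.001]]
wrist_force: [-0.6, 0.3, -0.7]
gripper_width: 0.559
```

```bash
python3 - <<'E'
from h import *
im,d,K,T=snap('wrist','w30'); s=r.sense(); print(s['tcp_pos'],s['wrist_force'],s['time_s'])
P=pts(d,K,T); ex=np.array([np.cos(np.radians(36)),np.sin(np.radians(36))]);ey=np.array([-ex[1],ex[0]])
U=P[...,:2]@ex;V=P[...,:2]@ey; Z=P[...,2]
m=(Z>.123)&(Z<.13)&(U<.665)&(U>.60); print('front top u',m.sum(),np.percentile(U[m],[2,50,98]))
m=(Z>.136)&(Z<.145)&(U>.6); print('cab top u',np.percentile(U[m],[0.2,1,5]))
m=(Z>.105)&(Z<.12)&(U<.62)&(U>.56); print('bar',np.percentile(U[m],[2,25,50,75,98]))
E
```

```text
[0.51425407 0.28518125 0.30022605] [ 0.25173982  0.27055398 -0.18150126] 55.025
front top u 5124 [0.64187864 0.64926137 0.65710197]
cab top u [0.65677911 0.65734259 0.6620571 ]
bar [0.59214448 0.59508281 0.59829393 0.6016683  0.61858857]
```

View pics/w30.png

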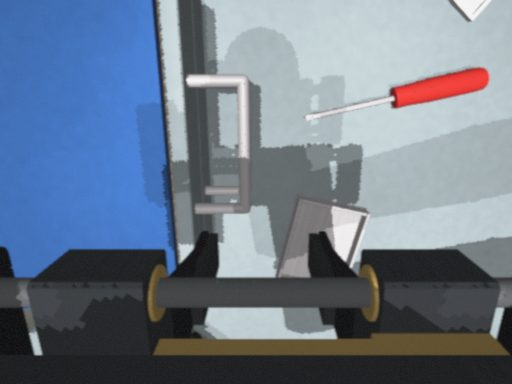

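move_arm --series '[[[0,0,0,-0.5,-0.7,0.3,0.6],[0,0,0,-0.3,-0.8,0.2,0.6],[0,0,0,0,-0.8,0,0.6],[0,0,0,0,-0.8,0,0.6],[0,0,0,0,-0.5,0,0.6],[0,0,0,0,0,0,0.6],[0,0,0,0,0,0,0.6]]]'

```text
time_s: 55.9
tcp_pos: [0.4657, 0.0627, 0.323]
ee_rot: [[-0.021, -0.812, -0.583], [-0.016, -0.583, 0.812], [-1.0, 0.027, -0.001]]
wrist_force: [-0.1, 0.9, 0.1]
gripper_width: 0.598
```

```bash
python3 - <<'E'
from h import *
snap('scene','s31')
a=cv2.imread('pics/scene0.png').astype(int);b=cv2.imread('pics/s31.png').astype(int)
cv2.imwrite('pics/cmp.png',np.vstack([a[140:380],b[140:380]]).astype(np.uint8))
print(r.sense()['time_s'])
E
```

```text
55.95
```

View pics/cmp.png

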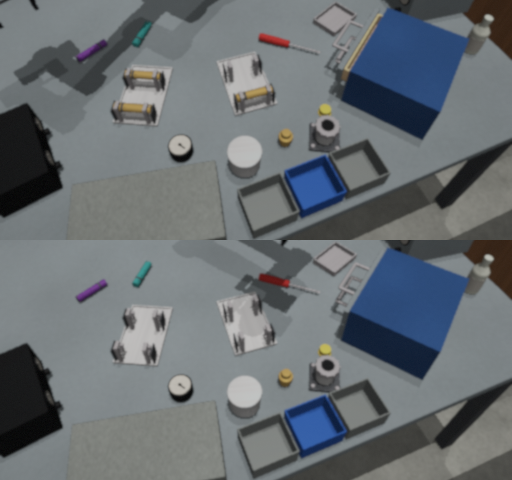

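The comparison shows both racks empty, the drawer shut and the bystanders and look-alikes where they were. Handing in.

```bash
python3 -c "
from station import r
print(r.finish_job())"
```

```text
the job is handed in; nothing more can be done
None
```

The job is handed in at about 56 s of the 208 s. I pulled the top drawer out to its stop and rolled the three brass plugs that were there out of the open side of their jaws. They were the rear one of rack_b and both of rack_a; the front station of rack_b was empty from the start. All three lie side by side on the drawer floor, and the drawer is pushed shut.

**Last checks**
- **Plugs:** the picture just before closing shows all three flat and apart in the drawer. I could not see them again once it was shut.
- **Drawer:** the bar handle travelled about 0.1735 m against a nominal 0.1736 m, and the drawer front sits against the cabinet front.
- **Bench:** before-and-after pictures show both racks empty, and the bystanders and the purple and turquoise look-alikes where they were.

**What was less clean**
- **rack_b hook:** I first tried to drag that plug out while gripping it tightly. The wrist showed about 16 N sideways and 16 N vertically, and the plug may have pressed up on the hooked jaws near the 15 N where they start to give. I stopped and pushed all the plugs out with loose fingers at about 6–11 N. I could not measure the hook bend directly.
- **Drop to the tray:** each plug fell about 4 cm onto its drip tray after clearing the lip, and I picked it up from there.

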